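# Pack the spare breakers into a snap-lid tub

### The job

Turn the black quarter-turn latch on the grey steel cabinet a quarter turn clockwise and swing its door open, then move every breaker in the cabinet into the white tub. Once they are all in, press the blue lid onto the tub until it snaps fully home all round, and also shut the cabinet door and turn its latch back so that it is locked. Leave the mug and the telephone where they are.

Things in the scene. Friction and masses are not known exactly. Their poses are not given: they have to be found in the camera images.
- cabinet: Grey steel cabinet on its back, fixed; an open-topped box 190 (x) x 270 (y) x 72 mm high, walls and floor 4 mm, with a door on top. Origin: centre of its underside. x points from the handle side to the hinge side (roughly to the robot's left), y along the hinge. Up to four breakers stand in it about 54 mm apart along y. A small keeper lip juts in at mid handle side.
- door (a joint): Angle of the cabinet door, a 4 mm steel plate 190 x 270 mm, 0.4 kg, lying on the rim: 0 = shut, up to 1.9 rad; grows as the handle side rises. The friction hinge holds it wherever it is left; about 5 N at the handle moves it. It can be lifted, or shut fully, only while the latch stands turned by more than 1.2 rad.
- door_handle (a point): Middle of the door's handle: a steel rod 10 mm thick, 110 mm long, along the cabinet's y, on two 8 mm arms at its ends, 38 mm beyond the door's front edge, 228 mm from the hinge line, 74.5 mm above the desk when shut. Can be pinched from above, a finger either side, and turns in the grip as it is carried along the arc. Axes: the door's (the cabinet's when shut).
- door_hinge (a point): Midpoint of the door's hinge line, 72.5 mm above the desk; the line runs along the cabinet's y axis. The door opens about +y of the cabinet: its front edge goes up and over towards the cabinet's +x side.
- latch (a joint): Angle of the latch knob on the door: 0 = locked (starts at 0 to 0.12), 1.57 rad = released, a quarter turn clockwise seen from above the shut door, where it stops; it stays where left (0.06 N m friction).
- latch_grip (a point): Grip point of the latch, on its axis, 32 mm from the door's front edge: a black bar 42 x 14 mm standing 32 mm above the door plate; this point is 13 mm below its top (95.5 mm above the desk with the door shut). Its x axis is the length of the bar (parallel to the cabinet's x at angle 0), y across its 14 mm thickness.
- tub: White plastic food tub, fixed to the desk, open on top: outside 164 (x) x 124 (y) x 72 mm high, walls and floor 4 mm. Origin: centre of its underside. A sprung snap nub, 40 mm long, stands 4 mm out of each short end (x = +82 and -82 mm), 8 mm below the rim. Breakers inside must lie below the rim for the lid to fit.
- lid: Loose blue lid of the tub, 60 g, 181 (x) x 140 (y) mm, 22 mm high without its handle; it starts lying the right way up on the desk. Origin: centre of the lower edge of its skirt, z up. Its flat underside is 19 mm above the origin. The skirt fits around the outside of the tub, long side along long side, either way round, with 1.5 mm play at the ends and 5 mm at the sides.
- lid_handle (a point): Middle of the top of the lid's handle bar, 48 mm above the lid's origin. The bar is 60 (lid x) x 14 (lid y) mm and stands 26 mm above the lid. Axes as the lid's.
- tub_rim (a point): Centre of the tub's mouth, at rim height (72 mm). A lid laid on first rests on the nubs, 13 mm too high; pressed in the middle (about 12 N) it snaps over them, often one end first: then press the high end likewise. Home, its underside lies on the rim: lid origin 19 mm below this point, lid_handle 29 mm above it. Axes as the tub's.
- breaker0: Black breaker module with an orange toggle and brass terminals, a block 50 (x) x 22 (y) x 42 (z) mm, 100 g; origin at its centre. At start it stands toggle up in the cabinet, its x axis roughly along the cabinet's x axis. There are two to four breakers; absent ones read None.
- breaker1: Black breaker module with an orange toggle and brass terminals, a block 50 (x) x 22 (y) x 42 (z) mm, 100 g; origin at its centre. At start it stands toggle up in the cabinet, its x axis roughly along the cabinet's x axis. There are two to four breakers; absent ones read None.
- breaker2: Black breaker module with an orange toggle and brass terminals, a block 50 (x) x 22 (y) x 42 (z) mm, 100 g; origin at its centre. At start it stands toggle up in the cabinet, its x axis roughly along the cabinet's x axis. There are two to four breakers; absent ones read None.
- breaker3: Black breaker module with an orange toggle and brass terminals, a block 50 (x) x 22 (y) x 42 (z) mm, 100 g; origin at its centre. At start it stands toggle up in the cabinet, its x axis roughly along the cabinet's x axis. There are two to four breakers; absent ones read None.
- mug: Blue mug, 80 mm wide, 95 mm high, bystander. Origin: centre of its underside.
- phone: Cream desk telephone, 200 x 150 x 80 mm, bystander. Origin: centre of its underside.
There are look-alikes about, which are no part of the job. Leave any red look-alike of the tub alone. Of the things that look like the lid, take the one that is farthest to the robot's left at the start.

How it is judged:
By the outcome, as a careful person would: the job done as asked, in the order asked, and still so for the second after the job is handed in, with the robot touching nothing.
Of breaker0, breaker1, breaker2, breaker3 only 2 to 4 are there at a start; the rules pass over those that are not, and their reading is None.
At some moment in a run one of lid, breaker0, breaker1, breaker2, breaker3 may be knocked a few centimetres aside while the robot is not near it.
Once in a run the grip may slacken for a moment while it holds something.
It also fails if it takes over 210 s, if anything falls off the work surface, if the arm or the gripper's body presses on something with over 40 N, if the wrist force passes 120 N, or if a joint passes its speed limit or range.

### The arm

A 7-joint arm with a two-finger parallel gripper is mounted at the origin on the work surface. World frame = base frame: x ahead of the robot, y to its left, z up, the work surface at z = 0. Lengths are in m, angles in rad, forces in N, time in s.
With the tool pointing down it reaches from about 0.4 to 0.9 m from the base axis. Payload 5.5 kg.
Tool frame: the origin (TCP) lies midway between the tips of the shut fingers; the grasp point (between the pads) lies 19 mm behind it; z points along the fingers, y is the direction in which the jaws open and shut (so a half turn about z gives the same grasp; the last joint's range is limited). The gripper opens to 92 mm and grips with 3 to 60 N. Pads are 19 mm wide; open, the fingers measure 130 mm over their backs; the gripper's body (75 mm by 190 mm) begins 47 mm behind the grasp point.
Start: joints at [-0.899, 0.501, -0.427, 1.55, 0.221, 1.138, -0.21], TCP at [0.258, 0.596, 0.227] pointing down, gripper open.
Joint ranges: [-2.88, 2.88], [-0.31, 2.03], [-1.54, 1.56], [0.2, 2.42], [-1.41, 4.55], [0.19, 2.02], [-2.57, 2.57]. Speed limits (rad/s): [2.57, 2.57, 3.14, 3.14, 3.14, 3.14, 3.14].

### API

Orientations are given as a unit quaternion [w, x, y, z].
In Python, from plant import env, eyes gives the robot as it stands.
- The arm moves only by the tool servo_tool, never from a script. Its argument "commands" is a list of rows, each an object with "gripper": the closure, from 0 (fully open) to 1 (shut); "travel": the shift along the world's x, y, z in m, a list of three; "rot": the turn, a rotation vector about the world's x, y, z in rad, a list of three. In form: [{"gripper": gripper, "travel": [x, y, z], "rot": [wx, wy, wz]}, ...]. A call has 1 to 5 rows; each row shifts and turns the commanded pose from where the row before left it; what a row does not reach is not made up. A row lasts 1/8 s, in which the tool goes at most 62.5 mm and 10.7 degrees, less where a joint would pass 70% of its speed; a pose out of reach is approached as far as the arm can. A call is refused whole if a number of a shift passes 0.0625 or a number of a turn 0.188, either way. A call with a gripper value outside its range is refused whole. The fingers move at their own pace and stop on an object; the grip force is fixed at half the most. Time passes only in rows, so rows that do not move let the fingers close. It gives the time, the measured TCP pose, the force and the opening at its end, in the units of the state.
- env.observe(): the state, without advancing time (a new reading comes with each control period).
- eyes.grab_frame(name): name is "scene" or "top" or "wrist"; returns the picture (420x560x3 uint8, red, green, blue); there is no depth.
- eyes.camera_info(name): a dict with "intrinsics" (3x3 intrinsics, pixels), "pose" (4x4, takes a point from camera to world coordinates). Camera axes: x right, y down, z forward; pixel columns grow to the right and rows downward; lengths in m; the calibration is good to about 2 mm. A picture is of the moment at which its call begins: read the wrist's pose just before it. camera_info takes no time and is no camera call; for the wrist camera it gives the pose at the moment of the call.
- env.sign_off(): hands the job in, once; it reports no verdict.
Trained networks look in the newest picture that a camera, given by its name, has taken for a name from the list of things; names that differ only in an ending like _2 or _b are one class to them, and where a whole thing is asked for, a point or a joint stands for the part that bears it (a point fixed in the world has none). Each returns a list of dicts, best first, with "conf" (0 to 1); they miss things now and then, are a little off and sometimes report something else, mostly with a low value. They report only what shows in the picture. A call takes as long as a camera call. They do not tell look-alikes from the thing itself.
- eyes.recognise(camera, name): "centre" ([x, y, z] in m, in the coordinates of the camera as it stood for that picture, good to about 4 mm: the middle of the surface that is visible of it).
- eyes.silhouettes(camera, name): "pixels" (420x560 bool, what is visible of it).
- eyes.mark_of(camera, name): "centre" ([x, y, z] in m, in the coordinates of the camera as it stood for that picture, good to about 4 mm: a listed point, or the origin of a listed thing).
The state is a dict: "clock": time; "joint_positions": joint angles; "joint_vel": joint speeds; "effort": joint torques, N m; "eef_pos": TCP position; "tool_rot": TCP orientation; "ft_force": force on the tool from outside, world axes, zero at the start; "moment": the same for the moment, N m; "grip_width": finger opening in m.
Only numpy, scipy, OpenCV 4.12 (cv2) and the standard library are available. Lean on these libraries where they do the work, as an engineer would, in place of code of your own. Each camera call takes 0.05 s, during which the arm holds its last target. There are 200 camera calls.

## Working session

There is one attempt and no reset: what is moved stays moved. The work goes in short steps, Python scripts to look and compute and a tool call to move; the robot and the scene stay as the last step left them, time stands still between calls to the robot, and variables do not carry over. Pictures are saved under pics/ and viewed, about 12 in all and at most 16, crops included, and the job is handed in when it is done.

Besides the shell and the picture viewer there is one more tool, called after "Request:" by a JSON object that holds its "op" and its "data". servo_tool: Moves the arm, as the interface text tells. Its arguments: {"type":"object","properties":{"commands":{"type":"array"}},"required":["commands"]}

```bash
mkdir -p pics; ls; cat > h.py <<'E'
import numpy as np, cv2
from plant import env, eyes
from scipy.spatial.transform import Rotation as R
np.set_printoptions(precision=4, suppress=True)
def cam(n):
    i=eyes.camera_info(n); return np.array(i["intrinsics"]),np.array(i["pose"])
def grab(n,f=None):
    K,P=cam(n); im=np.array(eyes.grab_frame(n))
    if f: cv2.imwrite("pics/"+f,im[...,::-1])
    return im,K,P
def w(P,c): return P[:3,:3]@np.array(c)+P[:3,3]
def pix(K,P,p):
    q=P[:3,:3].T@(np.array(p)-P[:3,3]); q=K@q; return q[:2]/q[2]
def ray(K,P,u,v,z):
    d=P[:3,:3]@np.linalg.inv(K)@np.array([u,v,1.]); o=P[:3,3]; return o+d*(z-o[2])/d[2]
def st():
    s=env.observe(); q=s["tool_rot"]
    Rm=R.from_quat([q[1],q[2],q[3],q[0]]).as_matrix()
    print("t",round(s["clock"],2),"tcp",np.array(s["eef_pos"]),"yaxis",Rm[:,1],"z",Rm[:,2],"F",np.array(s["ft_force"]),"w",round(s["grip_width"],4),"j",np.array(s["joint_positions"]))
    return s
E
python3 - <<'E'
from h import *
st()
for n in("top","scene"):
    im,K,P=grab(n,n+"0.png"); print(n,K.tolist(),P)
    for t in ("cabinet","door_handle","door_hinge","latch_grip","tub","tub_rim","lid","lid_handle","mug","phone"):
        for d in eyes.mark_of(n,t):
            if d["conf"]>.25: p=w(P,d["centre"]); print(n,t,round(d["conf"],2),p,pix(K,P,p).round())
E
```

```text
pics
t 0.0 tcp [0.2582 0.5958 0.2257] yaxis [ 0.3974  0.9176 -0.0019] z [-0.0008 -0.0017 -1.    ] F [ 0.2732 -1.1524  0.2253] w 0.0918 j [-0.8988  0.5018 -0.4268  1.5514  0.2208  1.1383 -0.2103]
top [[431.0519273425746, 0.0, 283.5585956192007], [0.0, 431.0519273425746, 211.8609288423629], [0.0, 0.0, 1.0]] [[ 0.0039 -0.9836  0.1806  0.2958]
 [-0.9999 -0.006  -0.0113 -0.0565]
 [ 0.0122 -0.1805 -0.9835  1.2668]
 [ 0.      0.      0.      1.    ]]
top cabinet 0.93 [0.4754 0.2711 0.0003] [168. 229.]
top cabinet 0.44 [ 0.4764 -0.2938  0.0005] [358. 229.]
top door_handle 0.61 [0.4849 0.1414 0.0765] [208. 222.]
top door_hinge 0.95 [0.4744 0.3728 0.0758] [124. 225.]
top latch_grip 0.74 [0.4753 0.2153 0.0952] [179. 224.]
top tub 0.77 [ 0.7162 -0.3453  0.0025] [373. 152.]
top tub 0.64 [ 0.4779 -0.2967 -0.0033] [359. 229.]
top tub_rim 0.87 [ 0.4745 -0.2969  0.0701] [364. 227.]
top tub_rim 0.63 [ 0.7144 -0.3482  0.0738] [379. 145.]
top tub_rim 0.41 [0.4821 0.1428 0.0759] [207. 223.]
top lid 0.88 [ 0.5298 -0.0671  0.0004] [282. 211.]
top lid_handle 0.74 [ 0.5306 -0.0695  0.048 ] [283. 208.]
top li
[... 491 characters left out ...]
814 0.1484 0.0781] [340. 247.]
scene door_hinge 0.93 [0.472  0.3745 0.0741] [401. 297.]
scene latch_grip 0.44 [0.4824 0.214  0.1004] [356. 255.]
scene tub 0.9 [ 0.4765 -0.2962  0.0008] [257. 189.]
scene tub 0.71 [ 0.7117 -0.3365 -0.0002] [194. 209.]
scene tub_rim 0.76 [ 0.7152 -0.3428  0.0694] [189. 193.]
scene tub_rim 0.58 [ 0.4736 -0.2959  0.0715] [256. 173.]
scene lid 0.76 [ 0.5244 -0.0691  0.0014] [283. 229.]
scene lid 0.62 [ 0.2754 -0.5247 -0.0004] [266. 143.]
scene lid_handle 0.63 [ 0.5297 -0.0655  0.0529] [282. 219.]
scene lid_handle 0.6 [0.4717 0.3742 0.0743] [401. 297.]
scene lid_handle 0.57 [ 0.2757 -0.5231  0.0483] [266. 133.]
scene phone 0.63 [ 0.7832  0.0578 -0.0031] [237. 294.]
```

View pics/top0.png

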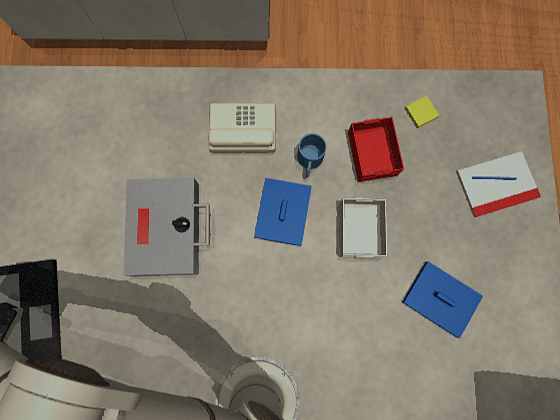

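View pics/scene0.png

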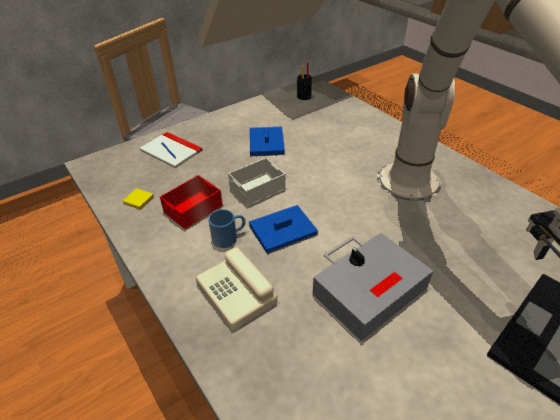

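Candidates. Lids: blue at top px (283,211), world (0.53,-0.07), and blue at (443,299), world (0.28,-0.52). The first is farther left (larger y), so I choose it. Tubs: white at (363,228), which I choose, and red at (376,150), which I leave alone. There is one cabinet, at (160,227). Next is a close crop and yaw measurements.

```bash
cat > m.py <<'E'
from h import *
def rect(n,K,P,name,z,near):
    best=None
    for d in eyes.silhouettes(n,name):
        m=np.array(d["pixels"]).astype(np.uint8)
        if m.sum()<50: continue
        c,_=cv2.findContours(m,cv2.RETR_EXTERNAL,cv2.CHAIN_APPROX_NONE); c=max(c,key=cv2.contourArea)
        pts=np.array([ray(K,P,u,v,z)[:2] for u,v in c[:,0]+0.0])
        r=cv2.minAreaRect((pts*1000).astype(np.float32))
        if best is None or np.hypot(*(np.array(r[0])/1000-near))<np.hypot(*(np.array(best[0])/1000-near)): best=r; bd=d["conf"]
    if best is not None: print(n,name,"conf",round(bd,2),"centre",np.round(best[0],1),"size",np.round(best[1],1),"ang",round(best[2],2))
E
python3 - <<'E'
from m import *
im,K,P=grab("top")
cv2.imwrite("pics/crop1.png",cv2.resize(im[160:300,110:410],None,fx=2.6,fy=2.6,interpolation=cv2.INTER_CUBIC)[...,::-1])
rect("top",K,P,"lid",.022,(.53,-.068)); rect("top",K,P,"tub",.072,(.476,-.296)); rect("top",K,P,"cabinet",.0745,(.475,.275)); rect("top",K,P,"door_handle",.0745,(.475,.275))
g=im[165:290,115:215]; 
# door top face: grey
im2,K2,P2=grab("scene")
rect("scene",K2,P2,"lid",.022,(.53,-.068)); rect("scene",K2,P2,"tub",.072,(.476,-.296))
for t in ("latch_grip","door_handle","door_hinge","lid_handle","tub_rim"):
  for n,Q in (("top",P),("scene",P2)):
    for d in eyes.mark_of(n,t)[:2]: print(n,t,round(d["conf"],2),w(Q,d["centre"]))
E
```

```text
top lid conf 0.93 centre [ 277.  -523.1] size [185.8 142.5] ang 57.24
top tub conf 0.92 centre [ 473.8 -292.1] size [132.2 171. ] ang 88.89
top cabinet conf 0.62 centre [474.  254.9] size [276.8 234.4] ang 2.01
top door_handle conf 0.62 centre [476.1 256.3] size [274.6 237.1] ang 1.91
scene lid conf 0.57 centre [530.2 -62.5] size [158.8 192.1] ang 79.81
scene tub conf 0.94 centre [ 493.8 -263.6] size [205.3 202.5] ang 87.53
top latch_grip 0.73 [0.4779 0.2125 0.0934]
scene latch_grip 0.59 [0.4818 0.214  0.0991]
scene door_handle 0.8 [0.4825 0.1447 0.0748]
top door_hinge 0.53 [ 0.4708 -0.2964  0.0675]
scene door_hinge 0.66 [0.4726 0.3695 0.0742]
top lid_handle 0.94 [ 0.5283 -0.0702  0.0524]
top lid_handle 0.7 [ 0.2778 -0.5249  0.0511]
scene lid_handle 0.78 [ 0.5288 -0.0677  0.0489]
scene lid_handle 0.71 [ 0.276  -0.5222  0.0507]
top tub_rim 0.96 [ 0.712  -0.3459  0.073 ]
top tub_rim 0.63 [ 0.471  -0.2968  0.0697]
scene tub_rim 0.79 [ 0.4745 -0.2965  0.075 ]
scene tub_rim 0.79 [ 0.7141 -0.3432  0.0709]
```

View pics/crop1.png

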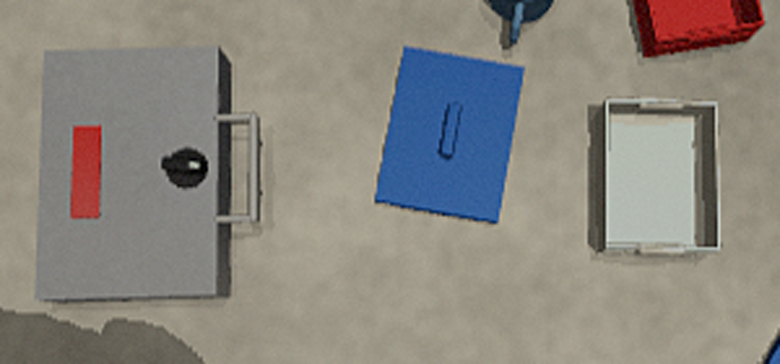

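The crop shows the chosen lid at (450,130), the white tub at (660,175) and the latch at (187,167). Next I move above the latch.

Request:
{"op": "servo_tool", "data": {"commands": [{"gripper": 0, "travel": [0.0275, -0.0475, 0], "rot": [0, 0, -0.141]}, {"gripper": 0, "travel": [0.0275, -0.0475, 0], "rot": [0, 0, -0.141]}, {"gripper": 0, "travel": [0.0275, -0.0475, 0], "rot": [0, 0, -0.141]}, {"gripper": 0, "travel": [0.0275, -0.0475, 0], "rot": [0, 0, -0.141]}]}}

```text
clock: 2.5
eef_pos: [0.3692, 0.4049, 0.227]
tool_rot: [0.0, 0.469, 0.883, 0.0]
ft_force: [-0.1, 0.9, 0.2]
grip_width: 0.0917
```

Request:
{"op": "servo_tool", "data": {"commands": [{"gripper": 0, "travel": [0.0275, -0.0475, 0], "rot": [0, 0, -0.141]}, {"gripper": 0, "travel": [0.0275, -0.0475, 0], "rot": [0, 0, -0.141]}, {"gripper": 0, "travel": [0.0275, -0.0475, 0], "rot": [0, 0, -0.141]}, {"gripper": 0, "travel": [0.0275, -0.0475, 0], "rot": [0, 0, -0.141]}, {"gripper": 0, "travel": [0, 0, 0], "rot": [0, 0, 0]}]}}

```text
clock: 3.12
eef_pos: [0.481, 0.2111, 0.2269]
tool_rot: [0.001, 0.699, 0.716, -0.0]
ft_force: [-0.8, 0.7, 1.1]
grip_width: 0.0922
```

```bash
python3 - <<'E'
from h import *
st()
im,K,P=grab("wrist","w1.png")
for t in ("latch_grip","door_handle","door_hinge"):
    for d in eyes.mark_of("wrist",t)[:2]: p=w(P,d["centre"]);print(t,round(d["conf"],2),p,pix(K,P,p))
st()
E
```

```text
t 3.12 tcp [0.481  0.2111 0.2269] yaxis [0.9997 0.0242 0.0014] z [ 0.0015 -0.002  -1.    ] F [-0.8148  0.6534  1.058 ] w 0.0922 j [-0.4023  0.2481 -0.075   1.873   0.0244  1.0209 -0.4636]
latch_grip 0.8 [0.475  0.2149 0.0937] [271.5058 194.0147]
door_handle 0.66 [0.4843 0.1449 0.073 ] [279.4786 253.8997]
door_hinge 0.85 [0.4743 0.3697 0.0717] [274.3581  12.3025]
t 3.33 tcp [0.4776 0.218  0.2268] yaxis [ 0.9993  0.0368 -0.0003] z [-0.0003  0.0008 -1.    ] F [-0.5328  0.5001 -0.1368] w 0.0917 j [-0.4078  0.2483 -0.0829  1.8732  0.0229  1.0209 -0.4633]
```

View pics/w1.png

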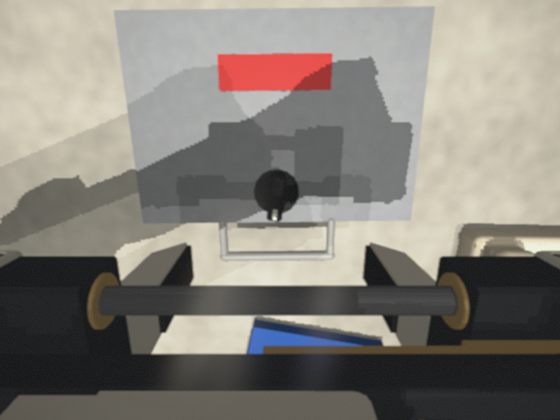

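Request:
{"op": "servo_tool", "data": {"commands": [{"gripper": 0.4, "travel": [0, -0.0015, -0.05], "rot": [0, 0, 0]}, {"gripper": 0.4, "travel": [0, 0, -0.05], "rot": [0, 0, 0]}, {"gripper": 0.4, "travel": [0, 0, -0.03], "rot": [0, 0, 0]}, {"gripper": 0.4, "travel": [0, 0, -0.009], "rot": [0, 0, 0]}, {"gripper": 0.4, "travel": [0, 0, 0], "rot": [0, 0, 0]}]}}

```text
clock: 3.95
eef_pos: [0.478, 0.216, 0.0879]
tool_rot: [-0.0, 0.694, 0.72, -0.0]
ft_force: [1.2, -0.4, 1.1]
grip_width: 0.0556
```

Request:
{"op": "servo_tool", "data": {"commands": [{"gripper": 0.8, "travel": [0, 0, 0], "rot": [0, 0, 0]}, {"gripper": 1, "travel": [0, 0, 0], "rot": [0, 0, 0]}, {"gripper": 1, "travel": [0, 0, 0], "rot": [0, 0, 0]}, {"gripper": 1, "travel": [0, 0, 0], "rot": [0, 0, 0]}, {"gripper": 1, "travel": [0, 0, 0], "rot": [0, 0, 0]}]}}

```text
clock: 4.58
eef_pos: [0.4794, 0.215, 0.0882]
tool_rot: [0.0, 0.695, 0.719, 0.001]
ft_force: [2.0, -1.0, 1.0]
grip_width: 0.0141
```

Request:
{"op": "servo_tool", "data": {"commands": [{"gripper": 1, "travel": [0, 0, 0], "rot": [0, 0, -0.15]}, {"gripper": 1, "travel": [0, 0, 0], "rot": [0, 0, -0.17]}, {"gripper": 1, "travel": [0, 0, 0], "rot": [0, 0, -0.17]}, {"gripper": 1, "travel": [0, 0, 0], "rot": [0, 0, -0.17]}, {"gripper": 1, "travel": [0, 0, 0], "rot": [0, 0, -0.17]}]}}

```text
clock: 5.2
eef_pos: [0.4806, 0.2145, 0.0882]
tool_rot: [0.001, 0.927, 0.375, 0.002]
ft_force: [4.8, -1.4, -3.2]
grip_width: 0.0141
```

Request:
{"op": "servo_tool", "data": {"commands": [{"gripper": 1, "travel": [0, 0, 0], "rot": [0, 0, -0.17]}, {"gripper": 1, "travel": [0, 0, 0], "rot": [0, 0, -0.17]}, {"gripper": 1, "travel": [0, 0, 0], "rot": [0, 0, -0.17]}, {"gripper": 1, "travel": [0, 0, 0], "rot": [0, 0, -0.17]}, {"gripper": 1, "travel": [0, 0, 0], "rot": [0, 0, -0.05]}]}}

```text
clock: 5.82
eef_pos: [0.481, 0.2134, 0.0882]
tool_rot: [0.001, 1.0, 0.02, 0.002]
ft_force: [4.7, -4.4, -0.7]
grip_width: 0.014
```

```bash
python3 - <<'E'
from h import *
s=st(); print(s["moment"])
E
```

```text
t 5.83 tcp [0.481  0.2134 0.0882] yaxis [ 0.0404 -0.9992  0.0013] z [ 0.0044 -0.0011 -1.    ] F [ 4.7054 -4.401  -0.6684] w 0.014 j [-0.7151  0.4486  0.2992  1.9929 -0.19    0.7231 -1.8316]
[-0.9511 -1.0774  0.0663]
```

Request:
{"op": "servo_tool", "data": {"commands": [{"gripper": 0.5, "travel": [0, 0, 0], "rot": [0, 0, 0]}, {"gripper": 0.5, "travel": [0, 0, 0], "rot": [0, 0, 0]}, {"gripper": 0.5, "travel": [0, 0, 0.03], "rot": [0, 0, 0]}, {"gripper": 0.5, "travel": [0, 0, 0.03], "rot": [0, 0, 0]}, {"gripper": 0.5, "travel": [0, 0, 0.02], "rot": [0, 0, 0.185]}]}}

```text
clock: 6.45
eef_pos: [0.4782, 0.2155, 0.1689]
tool_rot: [-0.0, 0.993, 0.117, 0.0]
ft_force: [-0.2, 0.8, -0.0]
grip_width: 0.0462
```

Request:
{"op": "servo_tool", "data": {"commands": [{"gripper": 0.7, "travel": [0.001, -0.014, 0], "rot": [0, 0, 0.185]}, {"gripper": 0.7, "travel": [0.001, -0.014, 0], "rot": [0, 0, 0.185]}, {"gripper": 0.7, "travel": [0.001, -0.014, 0], "rot": [0, 0, 0.185]}, {"gripper": 0.7, "travel": [0.001, -0.014, 0], "rot": [0, 0, 0.185]}, {"gripper": 0.7, "travel": [0.001, -0.014, 0], "rot": [0, 0, 0.185]}]}}

```text
clock: 7.08
eef_pos: [0.4828, 0.1448, 0.1676]
tool_rot: [-0.0, 0.836, 0.549, -0.0]
ft_force: [-0.5, 0.4, -0.0]
grip_width: 0.0279
```

Request:
{"op": "servo_tool", "data": {"commands": [{"gripper": 0.7, "travel": [0, 0, 0], "rot": [0, 0, 0.185]}, {"gripper": 0.7, "travel": [0, 0, 0], "rot": [0, 0, 0.185]}, {"gripper": 0.7, "travel": [0, 0, 0], "rot": [0, 0, 0.185]}, {"gripper": 0.7, "travel": [0, 0, 0], "rot": [0, 0, 0.185]}, {"gripper": 0.7, "travel": [0, 0, 0], "rot": [0, 0, 0.185]}]}}

```text
clock: 7.7
eef_pos: [0.4828, 0.1452, 0.1676]
tool_rot: [-0.0, 0.503, 0.864, -0.0]
ft_force: [-0.5, -0.5, 0.2]
grip_width: 0.0278
```

Request:
{"op": "servo_tool", "data": {"commands": [{"gripper": 0.7, "travel": [0, 0, 0], "rot": [0, 0, 0.185]}, {"gripper": 0.7, "travel": [0, 0, 0], "rot": [0, 0, 0.185]}, {"gripper": 0.7, "travel": [0, 0, 0], "rot": [0, 0, 0.185]}, {"gripper": 0.7, "travel": [0, 0, 0], "rot": [0, 0, 0.185]}, {"gripper": 0.7, "travel": [0, 0, 0], "rot": [0, 0, 0.185]}]}}

```text
clock: 8.32
eef_pos: [0.4827, 0.1452, 0.1676]
tool_rot: [-0.0, 0.065, 0.998, -0.0]
ft_force: [-0.4, 0.2, -0.2]
grip_width: 0.0278
```

Request:
{"op": "servo_tool", "data": {"commands": [{"gripper": 0.7, "travel": [0, 0, 0], "rot": [0, 0, 0.185]}, {"gripper": 0.7, "travel": [0, 0, 0], "rot": [0, 0, 0]}, {"gripper": 0.7, "travel": [0, 0, 0], "rot": [0, 0, 0]}]}}

```text
clock: 8.7
eef_pos: [0.4831, 0.145, 0.1677]
tool_rot: [-0.0, -0.022, 1.0, 0.0]
ft_force: [0.2, -0.6, 0.0]
grip_width: 0.0275
```

```bash
python3 - <<'E'
from h import *
st()
im,K,P=grab("wrist","w2.png")
for t in ("latch_grip","door_handle"):
    for d in eyes.mark_of("wrist",t)[:2]: p=w(P,d["centre"]);print(t,round(d["conf"],2),p,pix(K,P,p))
im,K,P=grab("scene")
for t in ("latch_grip","door_handle","breaker0"):
    for d in eyes.mark_of("scene",t)[:2]: p=w(P,d["centre"]);print(t,round(d["conf"],2),p,pix(K,P,p))
st()
E
```

```text
t 8.7 tcp [0.4831 0.145  0.1677] yaxis [-0.0449  0.999   0.0001] z [-0.0004  0.0001 -1.    ] F [ 0.2042 -0.5505  0.0305] w 0.0275 j [-0.181   0.2909 -0.1911  1.9741  0.0703  0.8831  1.2068]
latch_grip 0.79 [0.475  0.2103 0.0926] [364.1146 211.0338]
door_handle 0.58 [0.4817 0.1439 0.0737] [276.0196 208.5717]
latch_grip 0.74 [0.4825 0.2142 0.0986] [355.8639 255.6451]
door_handle 0.71 [0.4815 0.1461 0.078 ] [338.9905 246.1356]
door_handle 0.22 [ 0.5258 -0.0686  0.001 ] [282.9819 229.6896]
breaker0 0.69 [ 0.781   0.0577 -0.0023] [237.3762 293.7235]
t 9.05 tcp [0.4833 0.1451 0.1677] yaxis [-0.0478  0.9989  0.    ] z [-0.0001  0.     -1.    ] F [ 0.2038 -0.2334  0.1503] w 0.0278 j [-0.1812  0.291  -0.1911  1.9739  0.0705  0.883   1.2094]
```

View pics/w2.png

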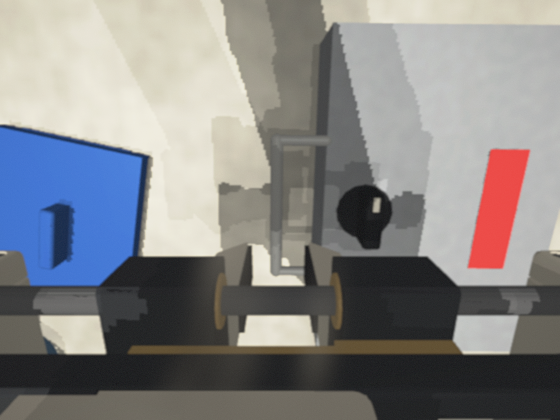

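The latch bar now lies along the rod (px 365,215) and the rod at px 277 lies between the fingers. Next I descend and pinch.

Request:
{"op": "servo_tool", "data": {"commands": [{"gripper": 0.7, "travel": [0, 0, -0.05], "rot": [0, 0, 0]}, {"gripper": 0.7, "travel": [0, 0, -0.04], "rot": [0, 0, 0]}, {"gripper": 0.7, "travel": [0, 0, -0.02], "rot": [0, 0, 0]}, {"gripper": 0.7, "travel": [0, 0, 0], "rot": [0, 0, 0]}]}}

```text
clock: 9.55
eef_pos: [0.4818, 0.1445, 0.0562]
tool_rot: [-0.002, -0.024, 1.0, -0.0]
ft_force: [0.1, 0.0, 0.3]
grip_width: 0.0274
```

Request:
{"op": "servo_tool", "data": {"commands": [{"gripper": 1, "travel": [0, 0, 0], "rot": [0, 0, 0]}, {"gripper": 1, "travel": [0, 0, 0], "rot": [0, 0, 0]}, {"gripper": 1, "travel": [0, 0, 0], "rot": [0, 0, 0]}, {"gripper": 1, "travel": [0, 0, 0], "rot": [0, 0, 0]}]}}

```text
clock: 10.05
eef_pos: [0.4845, 0.1436, 0.0589]
tool_rot: [0.001, -0.023, 1.0, -0.001]
ft_force: [0.6, -4.9, 5.7]
grip_width: 0.009
```

```bash
python3 - <<'E'
from h import *
st()
a=np.arange(0,1.86,.1); r=.228
y=-r*np.cos(a); z=r*np.sin(a)
print(np.c_[a[1:],np.diff(y),np.diff(z)])
E
```

```text
t 10.05 tcp [0.4845 0.1436 0.0589] yaxis [-0.0467  0.9989 -0.0012] z [ 0.0019 -0.0011 -1.    ] F [ 0.6355 -4.8969  5.7141] w 0.009 j [-0.205   0.463  -0.1654  2.0404  0.1253  0.646   1.1641]
[[ 0.1     0.0011  0.0228]
 [ 0.2     0.0034  0.0225]
 [ 0.3     0.0056  0.0221]
 [ 0.4     0.0078  0.0214]
 [ 0.5     0.0099  0.0205]
 [ 0.6     0.0119  0.0194]
 [ 0.7     0.0138  0.0181]
 [ 0.8     0.0155  0.0167]
 [ 0.9     0.0171  0.015 ]
 [ 1.      0.0185  0.0133]
 [ 1.1     0.0198  0.0113]
 [ 1.2     0.0208  0.0093]
 [ 1.3     0.0216  0.0072]
 [ 1.4     0.0222  0.005 ]
 [ 1.5     0.0226  0.0027]
 [ 1.6     0.0228  0.0005]
 [ 1.7     0.0227 -0.0018]
 [ 1.8     0.0224 -0.0041]]
```

Request:
{"op": "servo_tool", "data": {"commands": [{"gripper": 1, "travel": [0, 0.0011, 0.0228], "rot": [0, 0, 0]}, {"gripper": 1, "travel": [0, 0.0034, 0.0225], "rot": [0, 0, 0]}, {"gripper": 1, "travel": [0, 0.0056, 0.0221], "rot": [0, 0, 0]}, {"gripper": 1, "travel": [-0.001, 0.0078, 0.0214], "rot": [0, 0, 0]}, {"gripper": 1, "travel": [0, 0.0099, 0.0205], "rot": [0, 0, 0]}]}}

```text
clock: 10.68
eef_pos: [0.4835, 0.1712, 0.168]
tool_rot: [0.001, -0.023, 1.0, -0.001]
ft_force: [4.3, -3.4, -5.1]
grip_width: 0.0086
```

Request:
{"op": "servo_tool", "data": {"commands": [{"gripper": 1, "travel": [-0.001, 0.0119, 0.0194], "rot": [0, 0, 0]}, {"gripper": 1, "travel": [0, 0.0138, 0.0181], "rot": [0, 0, 0]}, {"gripper": 1, "travel": [-0.001, 0.0155, 0.0167], "rot": [0, 0, 0]}, {"gripper": 1, "travel": [0, 0.0171, 0.015], "rot": [0, 0, 0]}, {"gripper": 1, "travel": [-0.001, 0.0185, 0.0133], "rot": [0, 0, 0]}]}}

```text
clock: 11.3
eef_pos: [0.4809, 0.2454, 0.2512]
tool_rot: [0.001, -0.022, 1.0, -0.003]
ft_force: [2.6, -9.9, 6.3]
grip_width: 0.0086
```

Request:
{"op": "servo_tool", "data": {"commands": [{"gripper": 1, "travel": [0, 0.0198, 0.0113], "rot": [0, 0, 0]}, {"gripper": 1, "travel": [-0.001, 0.0208, 0.0093], "rot": [0, 0, 0]}, {"gripper": 1, "travel": [-0.001, 0.0216, 0.0072], "rot": [0, 0, 0]}, {"gripper": 1, "travel": [-0.001, 0.0222, 0.005], "rot": [0, 0, 0]}, {"gripper": 1, "travel": [-0.001, 0.0226, 0.0027], "rot": [0, 0, 0]}]}}

```text
clock: 11.92
eef_pos: [0.4772, 0.3559, 0.287]
tool_rot: [0.002, -0.023, 1.0, -0.0]
ft_force: [4.9, -4.2, 3.2]
grip_width: 0.0086
```

Request:
{"op": "servo_tool", "data": {"commands": [{"gripper": 1, "travel": [0, 0.0228, 0.0005], "rot": [0, 0, 0]}, {"gripper": 1, "travel": [-0.001, 0.0227, -0.0018], "rot": [0, 0, 0]}, {"gripper": 1, "travel": [0, 0.0224, -0.0041], "rot": [0, 0, 0]}, {"gripper": 1, "travel": [0, 0, 0], "rot": [0, 0, 0]}]}}

```text
clock: 12.42
eef_pos: [0.4746, 0.4284, 0.2792]
tool_rot: [0.001, -0.025, 1.0, 0.002]
ft_force: [5.0, 3.9, 1.4]
grip_width: 0.0089
```

```bash
python3 - <<'E'
from h import *
st()
im,K,P=grab("scene","s2.png")
E
```

```text
t 12.43 tcp [0.4746 0.4284 0.2792] yaxis [-0.0508  0.9987  0.004 ] z [ 0.0016  0.0041 -1.    ] F [5.0087 3.8595 1.355 ] w 0.0089 j [-0.5554  0.4194 -0.3005  1.5269  0.1275  1.2106  0.7458]
```

View pics/s2.png

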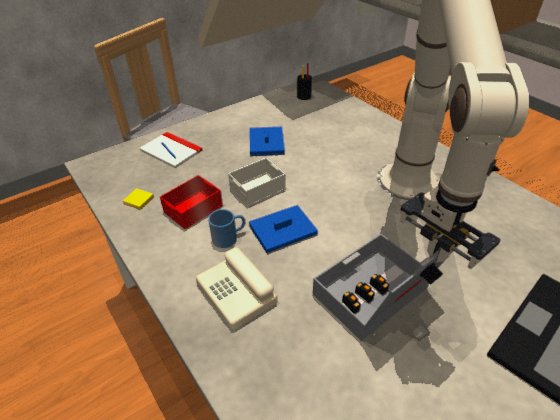

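Request:
{"op": "servo_tool", "data": {"commands": [{"gripper": 0.6, "travel": [0, 0, 0], "rot": [0, 0, 0]}, {"gripper": 0.6, "travel": [0, 0, 0], "rot": [0, 0, 0]}, {"gripper": 0.6, "travel": [0, 0, 0.02], "rot": [0, 0, 0]}, {"gripper": 0.6, "travel": [0, 0, 0.04], "rot": [0, 0, 0]}, {"gripper": 0.6, "travel": [0, 0, 0.02], "rot": [0, 0, 0]}]}}

```text
clock: 13.1
eef_pos: [0.4739, 0.4254, 0.3614]
tool_rot: [0.0, -0.025, 1.0, 0.001]
ft_force: [0.0, 0.2, -0.5]
grip_width: 0.0366
```

Request:
{"op": "servo_tool", "data": {"commands": [{"gripper": 0.6, "travel": [0, -0.03, 0], "rot": [0, 0, -0.16]}, {"gripper": 0.6, "travel": [0, -0.03, 0], "rot": [0, 0, -0.16]}, {"gripper": 0.6, "travel": [0, -0.03, 0], "rot": [0, 0, -0.16]}, {"gripper": 0.6, "travel": [0, -0.03, 0], "rot": [0, 0, -0.16]}, {"gripper": 0.6, "travel": [0, -0.03, 0], "rot": [0, 0, -0.16]}]}}

```text
clock: 13.72
eef_pos: [0.4735, 0.2739, 0.3591]
tool_rot: [-0.001, 0.369, 0.929, -0.0]
ft_force: [0.6, -0.4, -0.3]
grip_width: 0.0368
```

Request:
{"op": "servo_tool", "data": {"commands": [{"gripper": 0.6, "travel": [0, -0.03, -0.01], "rot": [0, 0, -0.16]}, {"gripper": 0.6, "travel": [0, -0.03, -0.02], "rot": [0, 0, -0.16]}, {"gripper": 0.6, "travel": [0, -0.02, -0.02], "rot": [0, 0, -0.16]}, {"gripper": 0.6, "travel": [0, 0, -0.02], "rot": [0, 0, -0.16]}, {"gripper": 0.6, "travel": [0, 0, 0], "rot": [0, 0, -0.145]}]}}

```text
clock: 14.35
eef_pos: [0.4724, 0.194, 0.2874]
tool_rot: [-0.001, 0.697, 0.717, -0.002]
ft_force: [0.3, 0.5, -0.1]
grip_width: 0.0367
```

Request:
{"op": "servo_tool", "data": {"commands": [{"gripper": 0.6, "travel": [0, 0, 0], "rot": [0, 0, 0]}, {"gripper": 0.6, "travel": [0, 0, 0], "rot": [0, 0, 0]}]}}

```text
clock: 14.6
eef_pos: [0.4741, 0.1949, 0.2897]
tool_rot: [-0.0, 0.694, 0.72, 0.0]
ft_force: [0.3, -0.9, 0.9]
grip_width: 0.0367
```

```bash
cat > b.py <<'E'
from m import *
def brk(n,f=None):
    im,K,P=grab(n,f)
    for i in range(1):
        for d in eyes.mark_of(n,"breaker%d"%i):
            if d["conf"]>.15: p=w(P,d["centre"]); print(n,"mark",round(d["conf"],2),p,pix(K,P,p).round())
        for d in eyes.silhouettes(n,"breaker%d"%i):
            m=np.array(d["pixels"]).astype(np.uint8)
            if m.sum()<30 or d["conf"]<.15: continue
            c,_=cv2.findContours(m,cv2.RETR_EXTERNAL,cv2.CHAIN_APPROX_NONE); c=max(c,key=cv2.contourArea)
            pts=np.array([ray(K,P,u,v,.046)[:2] for u,v in c[:,0]])
            r=cv2.minAreaRect((pts*1000).astype(np.float32)); print(n,"sil",round(d["conf"],2),np.round(r[0],1),np.round(r[1],1),round(r[2],1))
    return im,K,P
E
python3 - <<'E'
from b import *
st(); brk("wrist","w3.png"); brk("top"); brk("scene"); st()
E
```

```text
t 14.6 tcp [0.4741 0.1949 0.2897] yaxis [ 0.9993  0.0374 -0.0001] z [-0.0001  0.0003 -1.    ] F [ 0.296  -0.8531  0.893 ] w 0.0367 j [-0.421   0.1638 -0.0238  1.8271  0.0039  1.1507 -0.4087]
wrist mark 0.92 [0.5062 0.2791 0.027 ] [306. 107.]
wrist mark 0.89 [0.4486 0.2861 0.0242] [260.  99.]
wrist mark 0.67 [0.5532 0.2821 0.0203] [343. 106.]
wrist sil 0.89 [502.7 280. ] [23.4 47.4] 7.3
wrist sil 0.76 [451.1 283.8] [23.4 48.2] 2.1
wrist sil 0.58 [553.5 281.9] [48.2 28.3] 87.0
scene mark 0.74 [0.505  0.2785 0.0296] [364. 290.]
scene mark 0.69 [0.4502 0.2814 0.0258] [378. 282.]
scene mark 0.51 [0.5576 0.2812 0.0241] [350. 301.]
scene sil 0.83 [567.4 293.9] [60.6 39.1] 88.8
scene sil 0.69 [513.7 292.3] [46.  58.9] 5.0
scene sil 0.59 [463.1 296.2] [63.  44.6] 86.3
scene sil 0.33 [545.7 -41.8] [152.9 183.8] 80.2
scene sil 0.32 [352.6 352.5] [470.3  65.6] 7.5
t 15.05 tcp [0.4744 0.1944 0.2897] yaxis [0.9994 0.0342 0.0001] z [ 0.0001  0.0001 -1.    ] F [ 0.266   0.6135 -0.1165] w 0.0366 j [-0.4207  0.1638 -0.0232  1.8272  0.0041  1.1506 -0.4111]
```

View pics/w3.png

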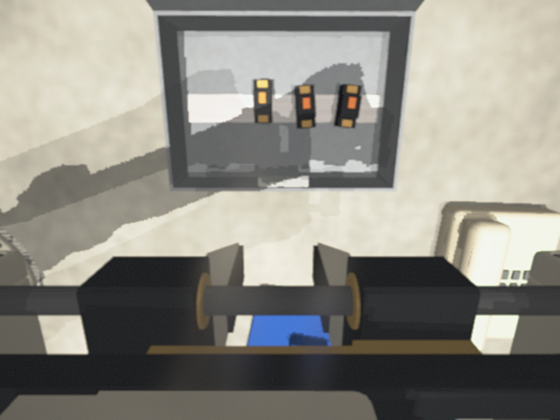

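Three breakers show, at wrist px (263,100), (305,105) and (348,105), and no fourth. I start with the outermost at x≈0.555.

Request:
{"op": "servo_tool", "data": {"commands": [{"gripper": 0.65, "travel": [0.027, 0.029, -0.03], "rot": [0, 0, -0.03]}, {"gripper": 0.65, "travel": [0.027, 0.029, -0.05], "rot": [0, 0, -0.03]}, {"gripper": 0.65, "travel": [0.027, 0.0295, -0.05], "rot": [0, 0, 0]}, {"gripper": 0.65, "travel": [0, 0, -0.05], "rot": [0, 0, 0]}, {"gripper": 0.65, "travel": [0, 0, 0], "rot": [0, 0, 0]}]}}

```text
clock: 15.68
eef_pos: [0.5505, 0.2789, 0.1071]
tool_rot: [-0.001, 0.716, 0.698, -0.005]
ft_force: [-0.5, -0.6, 0.2]
grip_width: 0.0319
```

```bash
python3 - <<'E'
from b import *
st(); brk("wrist"); brk("scene")
E
```

```text
t 15.68 tcp [0.5505 0.2789 0.1071] yaxis [ 0.9996 -0.0253 -0.0088] z [-0.0089 -0.0049 -0.9999] F [-0.456  -0.6049  0.1692] w 0.0319 j [-0.488   0.5488 -0.0325  1.7326  0.022   0.8708 -0.5554]
wrist mark 0.65 [0.5048 0.2816 0.0242] [221. 212.]
wrist mark 0.62 [0.4495 0.2856 0.0248] [149. 209.]
wrist mark 0.55 [0.5558 0.2808 0.0237] [286. 212.]
wrist sil 0.95 [557.7 288.9] [52.9 21.7] 86.0
wrist sil 0.95 [459.3 290.4] [35.2 52.6] 1.5
wrist sil 0.67 [507.5 286.4] [28.7 52.6] 6.3
scene mark 0.82 [0.557  0.2848 0.0259] [351. 302.]
scene mark 0.76 [0.5032 0.2824 0.0256] [365. 291.]
scene mark 0.65 [0.4471 0.2827 0.0234] [379. 282.]
scene sil 0.83 [568.5 294.3] [62.9 40.9] 88.2
scene sil 0.75 [516.5 291.9] [46.7 56. ] 18.8
scene sil 0.67 [463.2 297.3] [62.8 44.5] 86.3
```

Request:
{"op": "servo_tool", "data": {"commands": [{"gripper": 0.65, "travel": [0.001, 0.001, -0.04], "rot": [0, 0, -0.03]}, {"gripper": 0.65, "travel": [0, 0, -0.035], "rot": [0, 0, 0]}, {"gripper": 0.65, "travel": [0, 0, -0.015], "rot": [0, 0, 0]}, {"gripper": 0.65, "travel": [0, 0, 0], "rot": [0, 0, 0]}]}}

```text
clock: 16.48
eef_pos: [0.5551, 0.2816, 0.022]
tool_rot: [-0.0, 0.727, 0.687, -0.0]
ft_force: [0.6, 0.3, 0.4]
grip_width: 0.0323
```

Request:
{"op": "servo_tool", "data": {"commands": [{"gripper": 0.9, "travel": [0, 0, 0], "rot": [0, 0, 0]}, {"gripper": 0.9, "travel": [0, 0, 0], "rot": [0, 0, 0]}, {"gripper": 0.9, "travel": [0, 0, 0], "rot": [0, 0, 0]}, {"gripper": 0.9, "travel": [0, 0, 0], "rot": [0, 0, 0]}]}}

```text
clock: 16.98
eef_pos: [0.5567, 0.2824, 0.0237]
tool_rot: [0.0, 0.727, 0.687, 0.002]
ft_force: [0.1, -1.5, 6.4]
grip_width: 0.022
```

Request:
{"op": "servo_tool", "data": {"commands": [{"gripper": 0.9, "travel": [0, 0, 0.03], "rot": [0, 0, 0]}, {"gripper": 0.9, "travel": [0, 0, 0.03], "rot": [0, 0, 0]}, {"gripper": 0.9, "travel": [0, 0, 0.04], "rot": [0, 0, 0]}, {"gripper": 0.9, "travel": [0, 0, 0.05], "rot": [0, 0, 0]}, {"gripper": 0.9, "travel": [0, 0, 0.0], "rot": [0, 0, 0]}]}}

```text
clock: 17.6
eef_pos: [0.5581, 0.2833, 0.1771]
tool_rot: [0.001, 0.727, 0.687, 0.005]
ft_force: [0.4, 0.1, -2.2]
grip_width: 0.0219
```

Request:
{"op": "servo_tool", "data": {"commands": [{"gripper": 0.9, "travel": [-0.0046, -0.03, 0], "rot": [0, 0, 0.02]}, {"gripper": 0.9, "travel": [-0.0046, -0.058, 0], "rot": [0, 0, 0.02]}, {"gripper": 0.9, "travel": [-0.0046, -0.058, 0], "rot": [0, 0, 0]}, {"gripper": 0.9, "travel": [-0.0046, -0.058, 0], "rot": [0, 0, 0]}, {"gripper": 0.9, "travel": [-0.0046, -0.058, 0], "rot": [0, 0, 0]}]}}

```text
clock: 18.23
eef_pos: [0.531, 0.0178, 0.171]
tool_rot: [-0.0, 0.713, 0.701, -0.0]
ft_force: [1.4, -0.3, -1.1]
grip_width: 0.0218
```

Request:
{"op": "servo_tool", "data": {"commands": [{"gripper": 0.9, "travel": [-0.0046, -0.058, 0], "rot": [0, 0, 0]}, {"gripper": 0.9, "travel": [-0.0046, -0.058, 0], "rot": [0, 0, 0]}, {"gripper": 0.9, "travel": [-0.0046, -0.058, 0], "rot": [0, 0, 0]}, {"gripper": 0.9, "travel": [-0.0046, -0.058, 0], "rot": [0, 0, 0]}, {"gripper": 0.9, "travel": [-0.0046, -0.058, 0], "rot": [0, 0, 0]}]}}

```text
clock: 18.85
eef_pos: [0.5081, -0.2717, 0.171]
tool_rot: [-0.001, 0.713, 0.702, -0.0]
ft_force: [1.0, 0.2, -1.3]
grip_width: 0.0218
```

Request:
{"op": "servo_tool", "data": {"commands": [{"gripper": 0.9, "travel": [-0.005, -0.056, 0], "rot": [0, 0, 0]}, {"gripper": 0.9, "travel": [0, 0, -0.02], "rot": [0, 0, 0]}, {"gripper": 0.9, "travel": [0, 0, 0], "rot": [0, 0, 0]}, {"gripper": 0.9, "travel": [0, 0, 0], "rot": [0, 0, 0]}]}}

```text
clock: 19.35
eef_pos: [0.5043, -0.3249, 0.1516]
tool_rot: [-0.001, 0.712, 0.702, 0.0]
ft_force: [0.1, 0.3, -1.6]
grip_width: 0.0219
```

```bash
python3 - <<'E'
from b import *
st(); im,K,P=grab("wrist","w4.png")
for t in ("tub","tub_rim","breaker0"):
    for d in eyes.mark_of("wrist",t)[:3]: p=w(P,d["centre"]);print(t,round(d["conf"],2),p,pix(K,P,p))
rect("wrist",K,P,"tub",.072,(.4735,-.2965)); st()
E
```

```text
t 19.35 tcp [ 0.5043 -0.3249  0.1516] yaxis [ 0.9999 -0.0142 -0.0007] z [-0.0007  0.0012 -1.    ] F [ 0.0624  0.3166 -1.5656] w 0.0219 j [ 0.394   0.4639  0.1742  1.764  -0.0982  0.9234  0.5953]
tub 0.83 [ 0.482  -0.295  -0.0006] [254.5829 163.7327]
tub 0.75 [ 0.7149 -0.3411  0.0018] [490.7167 206.7827]
tub_rim 0.93 [ 0.4762 -0.2982  0.0657] [241.2908 181.1693]
tub_rim 0.86 [ 0.7158 -0.3425  0.0738] [549.7453 234.5081]
breaker0 0.95 [ 0.5014 -0.3278  0.1477] [273.3222 263.8823]
wrist tub conf 0.9 centre [ 477.5 -295.9] size [122.5 167.9] ang 89.12
t 19.6 tcp [ 0.5048 -0.3258  0.1525] yaxis [ 0.9999 -0.0146  0.001 ] z [ 0.001  -0.0003 -1.    ] F [ 0.6626 -0.2382 -1.1587] w 0.0217 j [ 0.3939  0.4628  0.175   1.7632 -0.098   0.923   0.5954]
```

View pics/w4.png

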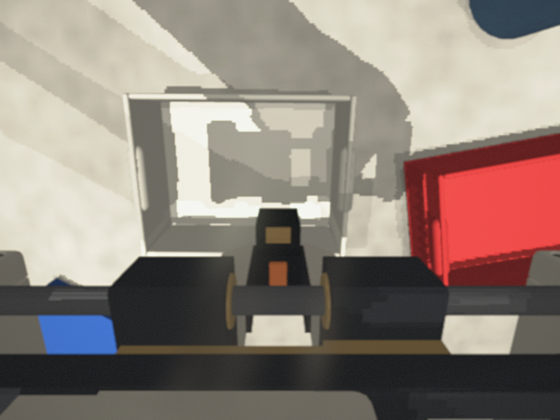

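The breaker is held centred (px 278,255) over the white tub, with its mouth at (127–353, 96). Next I lower and release it.

Request:
{"op": "servo_tool", "data": {"commands": [{"gripper": 0.9, "travel": [0.002, 0.004, -0.03], "rot": [0, 0, 0]}, {"gripper": 0.9, "travel": [0, 0, -0.04], "rot": [0, 0, 0]}, {"gripper": 0.9, "travel": [0, 0, -0.035], "rot": [0, 0, 0]}, {"gripper": 0.9, "travel": [0, 0, -0.018], "rot": [0, 0, 0]}, {"gripper": 0.9, "travel": [0, 0, 0], "rot": [0, 0, 0]}]}}

```text
clock: 20.23
eef_pos: [0.5055, -0.3218, 0.028]
tool_rot: [-0.001, 0.713, 0.702, -0.0]
ft_force: [-0.3, -0.0, -0.7]
grip_width: 0.022
```

Request:
{"op": "servo_tool", "data": {"commands": [{"gripper": 0.68, "travel": [0, 0, 0], "rot": [0, 0, 0]}, {"gripper": 0.68, "travel": [0, 0, 0], "rot": [0, 0, 0]}, {"gripper": 0.65, "travel": [0, 0, 0.03], "rot": [0, 0, 0]}, {"gripper": 0.65, "travel": [0, 0, 0.05], "rot": [0, 0, 0]}, {"gripper": 0.65, "travel": [0, 0, 0.05], "rot": [0, 0, 0]}]}}

```text
clock: 20.85
eef_pos: [0.5064, -0.3225, 0.1613]
tool_rot: [0.001, 0.713, 0.701, 0.0]
ft_force: [0.5, -0.2, 0.2]
grip_width: 0.0321
```

```bash
python3 - <<'E'
from b import *
st(); brk("top"); brk("scene")
E
```

```text
t 20.85 tcp [ 0.5064 -0.3225  0.1613] yaxis [ 0.9999 -0.016   0.0013] z [ 0.0013 -0.0006 -1.    ] F [ 0.4737 -0.188   0.2437] w 0.0321 j [ 0.3846  0.4513  0.1788  1.7582 -0.0965  0.9391  0.5868]
top mark 0.59 [0.4483 0.285  0.0212] [161. 237.]
top mark 0.45 [ 0.4709 -0.2983  0.0676] [364. 228.]
top mark 0.44 [0.5057 0.2825 0.0252] [162. 217.]
top mark 0.41 [ 0.5041 -0.3248  0.0251] [370. 219.]
top sil 0.7 [ 478.7 -278.6] [105.  178.4] 85.9
top sil 0.53 [448.1 275.9] [22.9 54.5] 0.3
top sil 0.5 [ 500.8 -306.4] [27.7 40. ] 7.5
top sil 0.47 [498.9 273. ] [26.3 54.2] 2.9
scene mark 0.81 [0.5031 0.282  0.027 ] [365. 291.]
scene mark 0.65 [ 0.5029 -0.3236  0.0249] [246. 183.]
scene mark 0.63 [0.4495 0.2858 0.0233] [379. 283.]
scene sil 0.73 [513.7 291.6] [46. 59.] 6.0
scene sil 0.52 [463.1 296.2] [63.  44.6] 86.3
scene sil 0.48 [ 516.2 -301.4] [63.9 34.8] 73.6
```

Request:
{"op": "servo_tool", "data": {"commands": [{"gripper": 0.65, "travel": [-0.0052, 0.0351, 0], "rot": [0, 0, 0.025]}, {"gripper": 0.65, "travel": [-0.0052, 0.0571, 0], "rot": [0, 0, 0.025]}, {"gripper": 0.65, "travel": [-0.0052, 0.0571, 0], "rot": [0, 0, 0]}, {"gripper": 0.65, "travel": [-0.0052, 0.0571, 0], "rot": [0, 0, 0]}, {"gripper": 0.65, "travel": [-0.0052, 0.0571, 0], "rot": [0, 0, 0]}]}}

```text
clock: 21.78
eef_pos: [0.4787, -0.057, 0.1575]
tool_rot: [-0.001, 0.695, 0.719, -0.001]
ft_force: [1.0, -0.9, 0.8]
grip_width: 0.0322
```

Request:
{"op": "servo_tool", "data": {"commands": [{"gripper": 0.65, "travel": [-0.0052, 0.0571, 0], "rot": [0, 0, 0]}, {"gripper": 0.65, "travel": [-0.0052, 0.0571, 0], "rot": [0, 0, 0]}, {"gripper": 0.65, "travel": [-0.0052, 0.0571, 0], "rot": [0, 0, 0]}, {"gripper": 0.65, "travel": [-0.0052, 0.0571, 0], "rot": [0, 0, 0]}, {"gripper": 0.65, "travel": [-0.0052, 0.0571, 0], "rot": [0, 0, 0]}]}}

```text
clock: 22.4
eef_pos: [0.4528, 0.2279, 0.1575]
tool_rot: [-0.0, 0.695, 0.719, -0.001]
ft_force: [-0.1, -0.7, 0.4]
grip_width: 0.0324
```

Request:
{"op": "servo_tool", "data": {"commands": [{"gripper": 0.65, "travel": [-0.0055, 0.0571, 0], "rot": [0, 0, 0]}, {"gripper": 0.65, "travel": [0, 0, -0.04], "rot": [0, 0, 0]}, {"gripper": 0.65, "travel": [0, 0, 0], "rot": [0, 0, 0]}, {"gripper": 0.65, "travel": [0, 0, 0], "rot": [0, 0, 0]}]}}

```text
clock: 22.9
eef_pos: [0.4486, 0.2825, 0.1186]
tool_rot: [-0.0, 0.696, 0.718, -0.001]
ft_force: [0.3, 0.0, -0.1]
grip_width: 0.0324
```

```bash
python3 - <<'E'
from b import *
st(); brk("wrist"); st()
E
```

```text
t 22.9 tcp [0.4486 0.2825 0.1186] yaxis [ 0.9995  0.0325 -0.0013] z [-0.0013 -0.0013 -1.    ] F [ 0.3497  0.0359 -0.0616] w 0.0324 j [-0.5286  0.3988 -0.1024  1.9506  0.0559  0.7966 -0.6297]
wrist mark 0.92 [0.5086 0.2787 0.0261] [352. 218.]
wrist mark 0.66 [0.4511 0.2829 0.0241] [281. 210.]
wrist sil 0.87 [451.1 290.4] [21.3 52.9] 1.8
wrist sil 0.75 [499.6 286.7] [27.5 53.7] 6.2
t 23.05 tcp [0.4497 0.2833 0.12  ] yaxis [0.9995 0.0323 0.0016] z [ 0.0016  0.0008 -1.    ] F [0.0691 0.7006 1.1195] w 0.0324 j [-0.5282  0.3969 -0.1027  1.9496  0.0559  0.796  -0.6298]
```

Request:
{"op": "servo_tool", "data": {"commands": [{"gripper": 0.65, "travel": [0.001, 0, -0.04], "rot": [0, 0, 0]}, {"gripper": 0.65, "travel": [0, 0, -0.04], "rot": [0, 0, 0]}, {"gripper": 0.65, "travel": [0, 0, -0.018], "rot": [0, 0, 0]}, {"gripper": 0.65, "travel": [0, 0, 0], "rot": [0, 0, 0]}, {"gripper": 0.9, "travel": [0, 0, 0], "rot": [0, 0, 0]}]}}

```text
clock: 23.68
eef_pos: [0.4508, 0.2844, 0.0222]
tool_rot: [0.0, 0.695, 0.719, 0.001]
ft_force: [1.2, 0.2, -0.1]
grip_width: 0.026
```

Request:
{"op": "servo_tool", "data": {"commands": [{"gripper": 0.9, "travel": [0, 0, 0], "rot": [0, 0, 0]}, {"gripper": 0.9, "travel": [0, 0, 0], "rot": [0, 0, 0]}, {"gripper": 0.9, "travel": [0, 0, 0], "rot": [0, 0, 0]}, {"gripper": 0.9, "travel": [0, 0, 0.03], "rot": [0, 0, 0]}, {"gripper": 0.9, "travel": [0, 0, 0.03], "rot": [0, 0, 0]}]}}

```text
clock: 24.3
eef_pos: [0.4492, 0.2835, 0.0815]
tool_rot: [-0.0, 0.695, 0.719, -0.0]
ft_force: [0.3, 0.4, -1.2]
grip_width: 0.0214
```

Request:
{"op": "servo_tool", "data": {"commands": [{"gripper": 0.9, "travel": [0, 0, 0.04], "rot": [0, 0, 0]}, {"gripper": 0.9, "travel": [0, 0, 0.04], "rot": [0, 0, 0]}, {"gripper": 0.9, "travel": [0, 0, 0], "rot": [0, 0, 0]}]}}

```text
clock: 24.68
eef_pos: [0.4518, 0.2853, 0.1646]
tool_rot: [0.001, 0.695, 0.719, 0.004]
ft_force: [-0.4, 0.4, -2.2]
grip_width: 0.0219
```

Request:
{"op": "servo_tool", "data": {"commands": [{"gripper": 0.9, "travel": [-0.0006, -0.0347, 0], "rot": [0, 0, -0.025]}, {"gripper": 0.9, "travel": [-0.0006, -0.057, 0], "rot": [0, 0, -0.025]}, {"gripper": 0.9, "travel": [-0.0006, -0.057, 0], "rot": [0, 0, 0]}, {"gripper": 0.9, "travel": [-0.0006, -0.057, 0], "rot": [0, 0, 0]}, {"gripper": 0.9, "travel": [-0.0006, -0.057, 0], "rot": [0, 0, 0]}]}}

```text
clock: 25.3
eef_pos: [0.4456, 0.0192, 0.1601]
tool_rot: [-0.0, 0.713, 0.702, -0.0]
ft_force: [0.2, -0.2, -0.6]
grip_width: 0.0218
```

Request:
{"op": "servo_tool", "data": {"commands": [{"gripper": 0.9, "travel": [-0.0006, -0.057, 0], "rot": [0, 0, 0]}, {"gripper": 0.9, "travel": [-0.0006, -0.057, 0], "rot": [0, 0, 0]}, {"gripper": 0.9, "travel": [-0.0006, -0.057, 0], "rot": [0, 0, 0]}, {"gripper": 0.9, "travel": [-0.0006, -0.057, 0], "rot": [0, 0, 0]}, {"gripper": 0.9, "travel": [-0.0006, -0.057, 0], "rot": [0, 0, 0]}]}}

```text
clock: 25.92
eef_pos: [0.4427, -0.2653, 0.16]
tool_rot: [-0.001, 0.713, 0.702, -0.0]
ft_force: [-0.1, 0.9, -0.7]
grip_width: 0.0214
```

Request:
{"op": "servo_tool", "data": {"commands": [{"gripper": 0.9, "travel": [-0.001, -0.057, 0], "rot": [0, 0, 0]}, {"gripper": 0.9, "travel": [0, 0, -0.02], "rot": [0, 0, 0]}, {"gripper": 0.9, "travel": [0, 0, 0], "rot": [0, 0, 0]}, {"gripper": 0.9, "travel": [0, 0, 0], "rot": [0, 0, 0]}]}}

```text
clock: 26.42
eef_pos: [0.4426, -0.3197, 0.1405]
tool_rot: [-0.001, 0.712, 0.702, 0.0]
ft_force: [0.1, 0.5, -1.2]
grip_width: 0.0216
```

```bash
python3 - <<'E'
from b import *
st(); brk("wrist"); brk("top"); st()
E
```

```text
t 26.43 tcp [ 0.4426 -0.3197  0.1405] yaxis [ 0.9999 -0.0146 -0.0009] z [-0.0009  0.0011 -1.    ] F [ 0.0744  0.5173 -1.2017] w 0.0216 j [ 0.3897  0.3949  0.2301  1.9078 -0.1172  0.8531  0.6655]
wrist mark 0.92 [ 0.4397 -0.3203  0.1441] [273. 266.]
wrist mark 0.67 [ 0.5038 -0.3231  0.024 ] [348. 206.]
wrist sil 0.64 [ 441.  -352.6] [68.6 40.1] 89.1
wrist sil 0.58 [ 501.1 -316.6] [52.6 28.4] 89.4
top mark 0.72 [0.501  0.2821 0.0251] [162. 219.]
top mark 0.62 [ 0.505  -0.324   0.0255] [370. 219.]
top mark 0.61 [ 0.471  -0.2952  0.0675] [363. 228.]
top mark 0.43 [ 0.4428 -0.3177  0.1393] [377. 235.]
top mark 0.41 [0.4751 0.275  0.0018] [166. 229.]
top sil 0.65 [499.9 271.6] [29.  57.7] 0.3
t 26.73 tcp [ 0.4432 -0.3206  0.1414] yaxis [ 0.9999 -0.015   0.0009] z [ 0.0009 -0.0003 -1.    ] F [0.3494 0.4541 0.7785] w 0.0218 j [ 0.3898  0.3939  0.2308  1.9069 -0.1172  0.8527  0.6657]
```

Request:
{"op": "servo_tool", "data": {"commands": [{"gripper": 0.9, "travel": [0, 0, -0.04], "rot": [0, 0, 0]}, {"gripper": 0.9, "travel": [0, 0, -0.04], "rot": [0, 0, 0]}, {"gripper": 0.9, "travel": [0, 0, -0.025], "rot": [0, 0, 0]}, {"gripper": 0.9, "travel": [0, 0, -0.01], "rot": [0, 0, 0]}, {"gripper": 0.9, "travel": [0, 0, 0], "rot": [0, 0, 0]}]}}

```text
clock: 27.35
eef_pos: [0.4426, -0.3209, 0.0258]
tool_rot: [-0.0, 0.713, 0.701, -0.0]
ft_force: [0.1, -0.2, -0.8]
grip_width: 0.0216
```

Request:
{"op": "servo_tool", "data": {"commands": [{"gripper": 0.68, "travel": [0, 0, 0], "rot": [0, 0, 0]}, {"gripper": 0.68, "travel": [0, 0, 0], "rot": [0, 0, 0]}, {"gripper": 0.65, "travel": [0, 0, 0.03], "rot": [0, 0, 0]}, {"gripper": 0.65, "travel": [0, 0, 0.05], "rot": [0, 0, 0]}, {"gripper": 0.65, "travel": [0, 0, 0.05], "rot": [0, 0, 0]}]}}

```text
clock: 27.98
eef_pos: [0.4427, -0.321, 0.1579]
tool_rot: [0.0, 0.713, 0.701, 0.0]
ft_force: [1.1, 0.1, 0.2]
grip_width: 0.0322
```

Request:
{"op": "servo_tool", "data": {"commands": [{"gripper": 0.65, "travel": [0.0056, 0.0315, 0], "rot": [0, 0, 0.025]}, {"gripper": 0.65, "travel": [0.0056, 0.057, 0], "rot": [0, 0, 0.025]}, {"gripper": 0.65, "travel": [0.0056, 0.057, 0], "rot": [0, 0, 0]}, {"gripper": 0.65, "travel": [0.0056, 0.057, 0], "rot": [0, 0, 0]}, {"gripper": 0.65, "travel": [0.0056, 0.057, 0], "rot": [0, 0, 0]}]}}

```text
clock: 28.6
eef_pos: [0.4712, -0.0598, 0.157]
tool_rot: [0.001, 0.695, 0.719, 0.001]
ft_force: [0.6, -0.2, 0.1]
grip_width: 0.0324
```

Request:
{"op": "servo_tool", "data": {"commands": [{"gripper": 0.65, "travel": [0.0056, 0.057, 0], "rot": [0, 0, 0]}, {"gripper": 0.65, "travel": [0.0056, 0.057, 0], "rot": [0, 0, 0]}, {"gripper": 0.65, "travel": [0.0056, 0.057, 0], "rot": [0, 0, 0]}, {"gripper": 0.65, "travel": [0.0056, 0.057, 0], "rot": [0, 0, 0]}, {"gripper": 0.65, "travel": [0.0056, 0.057, 0], "rot": [0, 0, 0]}]}}

```text
clock: 29.22
eef_pos: [0.4992, 0.2254, 0.157]
tool_rot: [0.0, 0.695, 0.719, 0.001]
ft_force: [1.4, -0.3, 0.3]
grip_width: 0.0322
```

Request:
{"op": "servo_tool", "data": {"commands": [{"gripper": 0.6, "travel": [0.006, 0.057, 0], "rot": [0, 0, 0]}, {"gripper": 0.6, "travel": [0, 0, -0.04], "rot": [0, 0, 0]}, {"gripper": 0.6, "travel": [0, 0, 0], "rot": [0, 0, 0]}, {"gripper": 0.6, "travel": [0, 0, 0], "rot": [0, 0, 0]}]}}

```text
clock: 29.72
eef_pos: [0.5053, 0.2796, 0.1169]
tool_rot: [0.0, 0.696, 0.718, 0.0]
ft_force: [0.4, -0.3, 0.9]
grip_width: 0.0369
```

```bash
python3 - <<'E'
from b import *
st(); brk("wrist"); brk("top","t3.png"); st()
E
```

```text
t 29.73 tcp [0.5053 0.2796 0.1169] yaxis [0.9995 0.0324 0.0008] z [ 0.0008 -0.0003 -1.    ] F [ 0.449  -0.3352  0.9192] w 0.0369 j [-0.5242  0.4697 -0.0357  1.8393  0.0227  0.8324 -0.5388]
wrist mark 0.65 [0.5024 0.2826 0.0262] [275. 208.]
wrist sil 0.94 [503.5 286.3] [22.6 54. ] 5.8
top mark 0.72 [ 0.4421 -0.3204  0.023 ] [369. 240.]
top mark 0.47 [0.5023 0.2809 0.024 ] [163. 218.]
top mark 0.45 [ 0.5056 -0.3229  0.0247] [370. 218.]
top sil 0.71 [ 438.4 -316. ] [20.1 49.1] 0.3
top sil 0.66 [ 502.  -316.5] [26.3 52.5] 0.3
top sil 0.61 [501.4 263. ] [26.1 35.2] 0.4
t 30.02 tcp [0.5054 0.2803 0.1169] yaxis [0.9995 0.0331 0.0015] z [ 0.0015  0.0008 -1.    ] F [ 0.1112  0.3582 -0.2612] w 0.0367 j [-0.5242  0.4697 -0.0366  1.8392  0.0226  0.8314 -0.5389]
```

Request:
{"op": "servo_tool", "data": {"commands": [{"gripper": 0.6, "travel": [-0.0015, 0.0, -0.04], "rot": [0, 0, 0.06]}, {"gripper": 0.6, "travel": [0, 0, -0.04], "rot": [0, 0, 0]}, {"gripper": 0.6, "travel": [0, 0, -0.016], "rot": [0, 0, 0]}, {"gripper": 0.6, "travel": [0, 0, 0], "rot": [0, 0, 0]}, {"gripper": 0.9, "travel": [0, 0, 0], "rot": [0, 0, 0]}]}}

```text
clock: 30.65
eef_pos: [0.5043, 0.2812, 0.0213]
tool_rot: [0.0, 0.673, 0.74, 0.001]
ft_force: [-0.3, -0.4, 0.1]
grip_width: 0.031
```

Request:
{"op": "servo_tool", "data": {"commands": [{"gripper": 0.9, "travel": [0, 0, 0], "rot": [0, 0, 0]}, {"gripper": 0.9, "travel": [0, 0, 0], "rot": [0, 0, 0]}, {"gripper": 0.9, "travel": [0, 0, 0], "rot": [0, 0, 0]}, {"gripper": 0.9, "travel": [0, 0, 0.03], "rot": [0, 0, 0]}, {"gripper": 0.9, "travel": [0, 0, 0.03], "rot": [0, 0, 0]}]}}

```text
clock: 31.28
eef_pos: [0.5026, 0.2803, 0.0803]
tool_rot: [-0.0, 0.673, 0.74, -0.001]
ft_force: [0.6, 0.6, -1.7]
grip_width: 0.022
```

Request:
{"op": "servo_tool", "data": {"commands": [{"gripper": 0.9, "travel": [0, 0, 0.04], "rot": [0, 0, 0]}, {"gripper": 0.9, "travel": [0, 0, 0.04], "rot": [0, 0, 0]}, {"gripper": 0.9, "travel": [0, 0, 0], "rot": [0, 0, 0]}]}}

```text
clock: 31.65
eef_pos: [0.5055, 0.2819, 0.1637]
tool_rot: [0.001, 0.673, 0.74, 0.004]
ft_force: [0.2, -0.1, -1.5]
grip_width: 0.0221
```

Request:
{"op": "servo_tool", "data": {"commands": [{"gripper": 0.9, "travel": [-0.003, -0.0345, 0], "rot": [0, 0, -0.05]}, {"gripper": 0.9, "travel": [-0.003, -0.057, 0], "rot": [0, 0, -0.06]}, {"gripper": 0.9, "travel": [-0.003, -0.057, 0], "rot": [0, 0, 0]}, {"gripper": 0.9, "travel": [-0.003, -0.057, 0], "rot": [0, 0, 0]}, {"gripper": 0.9, "travel": [-0.003, -0.057, 0], "rot": [0, 0, 0]}]}}

```text
clock: 32.28
eef_pos: [0.4869, 0.0162, 0.1589]
tool_rot: [-0.0, 0.713, 0.702, -0.001]
ft_force: [1.6, -0.0, -1.5]
grip_width: 0.0219
```

Request:
{"op": "servo_tool", "data": {"commands": [{"gripper": 0.9, "travel": [-0.003, -0.057, 0], "rot": [0, 0, 0]}, {"gripper": 0.9, "travel": [-0.003, -0.057, 0], "rot": [0, 0, 0]}, {"gripper": 0.9, "travel": [-0.003, -0.057, 0], "rot": [0, 0, 0]}, {"gripper": 0.9, "travel": [-0.003, -0.057, 0], "rot": [0, 0, 0]}, {"gripper": 0.9, "travel": [-0.003, -0.057, 0], "rot": [0, 0, 0]}]}}

```text
clock: 32.9
eef_pos: [0.4721, -0.2683, 0.1588]
tool_rot: [-0.001, 0.713, 0.702, -0.0]
ft_force: [0.9, 0.4, -1.8]
grip_width: 0.0221
```

Request:
{"op": "servo_tool", "data": {"commands": [{"gripper": 0.9, "travel": [0, 0, -0.02], "rot": [0, 0, 0]}, {"gripper": 0.9, "travel": [0, 0, 0], "rot": [0, 0, 0]}, {"gripper": 0.9, "travel": [0, 0, 0], "rot": [0, 0, 0]}]}}

```text
clock: 33.28
eef_pos: [0.473, -0.2657, 0.1395]
tool_rot: [-0.001, 0.712, 0.702, -0.0]
ft_force: [-0.0, 0.4, -1.6]
grip_width: 0.0216
```

```bash
python3 - <<'E'
from b import *
st(); brk("wrist"); im,K,P=brk("top","t4.png"); rect("top",K,P,"tub",.072,(.4755,-.2965))
st()
E
```

```text
t 33.27 tcp [ 0.473  -0.2657  0.1395] yaxis [ 0.9999 -0.0144 -0.0011] z [-0.0011  0.001  -1.    ] F [-0.0204  0.401  -1.5963] w 0.0216 j [ 0.2955  0.3894  0.2047  1.9162 -0.1036  0.8475  0.5397]
wrist mark 0.88 [ 0.4715 -0.2641  0.145 ] [276. 264.]
wrist sil 0.78 [ 471.1 -299.1] [39.3 67.2] 0.2
wrist sil 0.59 [ 503.  -291.6] [18.  23.1] 89.1
wrist sil 0.53 [ 443.  -289.4] [15.2 18.7] 89.1
top sil 0.59 [492.4 477.3] [29.8 14.9] 22.5
top tub conf 0.8 centre [ 492.3 -238.7] size [ 30.8 130.3] ang 85.33
t 33.62 tcp [ 0.4736 -0.2667  0.1403] yaxis [ 0.9999 -0.0153  0.0008] z [ 0.0008 -0.0002 -1.    ] F [-0.2754 -0.0293 -0.5113] w 0.0217 j [ 0.2958  0.3885  0.2057  1.9153 -0.1037  0.8471  0.54  ]
```

Request:
{"op": "servo_tool", "data": {"commands": [{"gripper": 0.9, "travel": [0.001, -0.003, -0.04], "rot": [0, 0, 0]}, {"gripper": 0.9, "travel": [0, 0, -0.04], "rot": [0, 0, 0]}, {"gripper": 0.9, "travel": [0, 0, -0.024], "rot": [0, 0, 0]}, {"gripper": 0.9, "travel": [0, 0, -0.01], "rot": [0, 0, 0]}, {"gripper": 0.9, "travel": [0, 0, 0], "rot": [0, 0, 0]}]}}

```text
clock: 34.25
eef_pos: [0.4741, -0.2699, 0.0257]
tool_rot: [-0.0, 0.713, 0.701, -0.0]
ft_force: [-0.4, 0.4, -1.6]
grip_width: 0.0215
```

Request:
{"op": "servo_tool", "data": {"commands": [{"gripper": 0.68, "travel": [0, 0, 0], "rot": [0, 0, 0]}, {"gripper": 0.68, "travel": [0, 0, 0], "rot": [0, 0, 0]}, {"gripper": 0.68, "travel": [0, 0, 0.03], "rot": [0, 0, 0]}, {"gripper": 0.65, "travel": [0, 0, 0.05], "rot": [0, 0, 0]}, {"gripper": 0.65, "travel": [0, 0, 0.06], "rot": [0, 0, 0]}]}}

```text
clock: 34.88
eef_pos: [0.4736, -0.2696, 0.1674]
tool_rot: [-0.0, 0.713, 0.701, -0.0]
ft_force: [0.3, 0.3, -0.6]
grip_width: 0.0323
```

Request:
{"op": "servo_tool", "data": {"commands": [{"gripper": 0.6, "travel": [0.007, 0.055, 0.02], "rot": [0, 0, 0.17]}, {"gripper": 0.6, "travel": [0.007, 0.05, 0.02], "rot": [0, 0, 0.17]}, {"gripper": 0.6, "travel": [0, 0.02, 0.02], "rot": [0, 0, 0.17]}, {"gripper": 0.6, "travel": [0, 0, 0], "rot": [0, 0, 0.17]}, {"gripper": 0.6, "travel": [0, 0, 0], "rot": [0, 0, 0.17]}]}}

```text
clock: 35.5
eef_pos: [0.4886, -0.1446, 0.2273]
tool_rot: [0.001, 0.357, 0.934, 0.0]
ft_force: [-0.3, -0.6, -1.2]
grip_width: 0.0367
```

Request:
{"op": "servo_tool", "data": {"commands": [{"gripper": 0.6, "travel": [0.007, 0.02, 0], "rot": [0, 0, 0.17]}, {"gripper": 0.6, "travel": [0.007, 0.02, 0], "rot": [0, 0, 0.17]}, {"gripper": 0.6, "travel": [0.007, 0.02, 0], "rot": [0, 0, 0.17]}, {"gripper": 0.6, "travel": [0.007, 0, 0], "rot": [0, 0, 0.05]}, {"gripper": 0.6, "travel": [0, 0, 0], "rot": [0, 0, 0]}]}}

```text
clock: 36.12
eef_pos: [0.5166, -0.0849, 0.2266]
tool_rot: [0.001, 0.088, 0.996, -0.0]
ft_force: [0.2, 0.6, -0.2]
grip_width: 0.037
```

```bash
python3 - <<'E'
from b import *
st(); im,K,P=brk("top","t5.png"); 
for t in ("lid_handle","lid","tub_rim"):
    for d in eyes.mark_of("top",t)[:2]: p=w(P,d["centre"]);print(t,round(d["conf"],2),p)
rect("top",K,P,"lid",.022,(.53,-.068)); rect("top",K,P,"tub",.072,(.4755,-.2965))
im2,K,P=grab("wrist","w5.png")
for t in ("lid_handle","lid"):
    for d in eyes.mark_of("wrist",t)[:2]: p=w(P,d["centre"]);print("wrist",t,round(d["conf"],2),p)
rect("wrist",K,P,"lid",.022,(.53,-.068)); rect("wrist",K,P,"lid_handle",.022,(.53,-.068))
a=cv2.resize(im[170:290,110:410],(790,316),interpolation=cv2.INTER_CUBIC); b=cv2.resize(im2,(376,282))
o=np.zeros((600,790,3),np.uint8); o[:316]=a; o[316:598,:376]=b
im3,_,_=grab("scene"); o[316:598,390:766]=cv2.resize(im3[120:350,180:487],(376,282)); cv2.imwrite("pics/c6.png",o[...,::-1]); st()
E
```

```text
t 36.12 tcp [ 0.5166 -0.0849  0.2266] yaxis [ 0.176   0.9844 -0.    ] z [ 0.0014 -0.0003 -1.    ] F [ 0.2356  0.6324 -0.1891] w 0.037 j [ 0.1756  0.2448 -0.0748  1.8781  0.0215  1.018   1.4857]
top mark 0.74 [ 0.4413 -0.3188  0.0232] [369. 240.]
top mark 0.73 [ 0.4749 -0.2675  0.0194] [351. 229.]
top mark 0.46 [ 0.5061 -0.325   0.0255] [370. 218.]
top sil 0.65 [ 439.8 -317.4] [22.9 51.9] 0.3
top sil 0.58 [ 500.5 -316.6] [23.3 52.3] 0.3
top sil 0.47 [ 469.8 -268.2] [26.  49.2] 0.3
lid_handle 0.89 [ 0.2763 -0.5249  0.0501]
lid 0.71 [ 0.2749 -0.5247 -0.0013]
tub_rim 0.96 [ 0.4719 -0.2958  0.0698]
tub_rim 0.91 [ 0.7118 -0.346   0.0712]
top lid conf 0.52 centre [498.5   4.1] size [ 9.6 99.1] ang 82.24
top tub conf 0.75 centre [ 472.8 -293.3] size [134.7 174.3] ang 88.89
wrist lid 0.62 [ 0.5272 -0.0683  0.0037]
wrist lid conf 0.92 centre [530.  -68.2] size [141.2 181.4] ang 79.96
wrist lid_handle conf 0.61 centre [529.8 -69.1] size [141.  181.5] ang 80.02
t 36.83 tcp [ 0.5161 -0.0849  0.2258] yaxis [0.1759 0.9844 0.    ] z [-0.0001  0.     -1.    ] F [ 0.164  -0.263  -0.8043] w 0.0365 j [ 0.1759  0.2458 -0.0748  1.8788  0.0214  1.0179  1.4861]
```

View pics/c6.png

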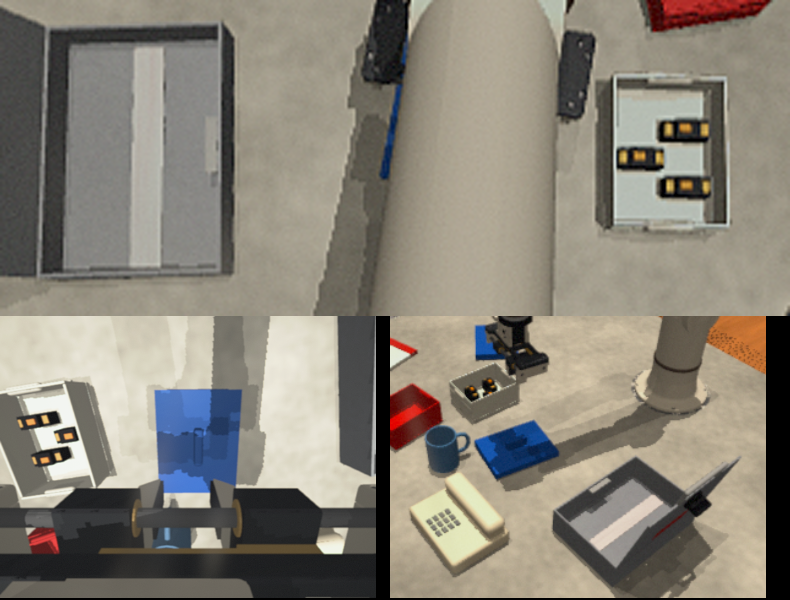

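The cabinet is empty, all three breakers stand in the tub (crop px 685,130; 640,158; 685,187) and the lid hasn't moved. Next I pick up the lid by its handle.

Request:
{"op": "servo_tool", "data": {"commands": [{"gripper": 0.6, "travel": [0.007, 0.008, -0.05], "rot": [0, 0, 0]}, {"gripper": 0.6, "travel": [0.0065, 0.0085, -0.05], "rot": [0, 0, 0]}, {"gripper": 0.6, "travel": [0, 0, -0.05], "rot": [0, 0, 0]}, {"gripper": 0.6, "travel": [0, 0, -0.035], "rot": [0, 0, 0]}, {"gripper": 0.6, "travel": [0, 0, -0.014], "rot": [0, 0, 0]}]}}

```text
clock: 37.45
eef_pos: [0.5281, -0.0682, 0.0247]
tool_rot: [-0.002, 0.088, 0.996, 0.0]
ft_force: [-0.3, 0.3, 0.9]
grip_width: 0.037
```

Request:
{"op": "servo_tool", "data": {"commands": [{"gripper": 0.6, "travel": [0, 0, 0], "rot": [0, 0, 0]}, {"gripper": 1, "travel": [0, 0, 0], "rot": [0, 0, 0]}, {"gripper": 1, "travel": [0, 0, 0], "rot": [0, 0, 0]}, {"gripper": 1, "travel": [0, 0, 0], "rot": [0, 0, 0]}, {"gripper": 1, "travel": [0, 0, 0], "rot": [0, 0, 0]}]}}

```text
clock: 38.08
eef_pos: [0.5305, -0.0686, 0.028]
tool_rot: [0.001, 0.088, 0.996, -0.0]
ft_force: [-0.9, -0.4, 6.5]
grip_width: 0.0139
```

Request:
{"op": "servo_tool", "data": {"commands": [{"gripper": 1, "travel": [0, 0, 0], "rot": [0, 0, 0]}, {"gripper": 1, "travel": [0, 0, 0.03], "rot": [0, 0, 0]}, {"gripper": 1, "travel": [0, 0, 0.04], "rot": [0, 0, 0]}, {"gripper": 1, "travel": [0, 0, 0.05], "rot": [0, 0, 0]}, {"gripper": 1, "travel": [0, 0, 0.02], "rot": [0, 0, 0]}]}}

```text
clock: 38.7
eef_pos: [0.5312, -0.0686, 0.1701]
tool_rot: [0.002, 0.088, 0.996, -0.0]
ft_force: [0.5, 1.4, -1.3]
grip_width: 0.0136
```

```bash
python3 - <<'E'
from b import *
st(); im,K,P=grab("wrist")
for t in ("lid_handle","lid"):
    for d in eyes.mark_of("wrist",t)[:2]: p=w(P,d["centre"]);print("wrist",t,round(d["conf"],2),p)
rect("wrist",K,P,"lid",.16,(.53,-.068))
im,K,P=grab("scene")
for t in ("lid_handle","lid"):
    for d in eyes.mark_of("scene",t)[:2]: p=w(P,d["centre"]);print("scene",t,round(d["conf"],2),p)
st()
E
```

```text
t 38.7 tcp [ 0.5312 -0.0686  0.1701] yaxis [0.1759 0.9844 0.0004] z [ 0.0047 -0.0004 -1.    ] F [ 0.4708  1.4142 -1.3023] w 0.0136 j [ 0.1482  0.3312 -0.0841  1.9063  0.035   0.9007  1.441 ]
wrist lid_handle 0.9 [ 0.5326 -0.0696  0.1884]
wrist lid 0.92 [ 0.5289 -0.0679  0.1428]
wrist lid conf 0.77 centre [496.  -62.1] size [144.3 111.6] ang 80.19
scene lid_handle 0.96 [ 0.2754 -0.5224  0.052 ]
scene lid_handle 0.63 [ 0.4722 -0.2719  0.0278]
scene lid 0.84 [ 0.2778 -0.528  -0.0008]
scene lid 0.73 [ 0.5244 -0.0685  0.1417]
t 39.05 tcp [ 0.5284 -0.0683  0.1652] yaxis [ 0.1758  0.9844 -0.0002] z [-0.003   0.0003 -1.    ] F [-0.268  -0.2487 -0.8616] w 0.0139 j [ 0.148   0.3375 -0.0838  1.9104  0.0353  0.8981  1.4408]
```

```bash
cat > tubfit.py <<'E'
from h import *
from scipy.optimize import minimize
from scipy.ndimage import map_coordinates, gaussian_filter
_,Pw=cam("wrist"); s=env.observe()
def T(p,yx,yy=None):
    y=np.array([yx[0],yx[1],0.]); y/=np.linalg.norm(y); z=np.array([0,0,-1.]); x=np.cross(y,z); M=np.eye(4); M[:3,:3]=np.c_[x,y,z]; M[:3,3]=p; return M
q=s["tool_rot"]; M=np.eye(4); M[:3,:3]=R.from_quat([q[1],q[2],q[3],q[0]]).as_matrix(); M[:3,3]=s["eef_pos"]
C=np.linalg.inv(M)@Pw; Kw,_=cam("wrist")
def fit(f,K,P,sig):
    g=gaussian_filter(cv2.imread("pics/"+f,0).astype(float),sig)
    def pts(off,c):
        hx,hy=.082+off,.062+off; t=np.linspace(-.93,.93,60)
        L=np.r_[np.c_[hx+0*t,hy*t],np.c_[-hx+0*t,hy*t],np.c_[hx*t,hy+0*t],np.c_[hx*t,-hy+0*t]]
        a=c[2]; return np.c_[c[0]+L[:,0]*np.cos(a)-L[:,1]*np.sin(a),c[1]+L[:,0]*np.sin(a)+L[:,1]*np.cos(a),np.full(len(L),.072)]
    def val(off,c):
        uv=np.array([pix(K,P,p) for p in pts(off,c)]); v=map_coordinates(g,[uv[:,1],uv[:,0]],order=1,mode="nearest")
        ok=(uv[:,1]<250)|(not f.startswith("w")); return v[ok]
    def cost(c):
        c=np.array(c)/1000.; c=[c[0],c[1],c[2]]
        return -np.mean(np.clip(val(-.002,c),0,235))+.5*np.mean(val(.003,c))+.5*np.mean(val(-.007,c))
    best=min((minimize(cost,[x,y,-15],method="Nelder-Mead",options=dict(initial_simplex=np.array([[x,y,-15],[x+3,y,-15],[x,y+3,-15],[x,y,10]]))) for x in (472,476,480) for y in (-299,-296,-293)),key=lambda r:r.fun)
    print(f,best.x.round(1),round(best.fun,1))
Kt,Pt=cam("top"); Ks,Ps=cam("scene")
fit("w4.png",Kw,T([.5048,-.3255,.152],[.9999,-.0146])@C,.7)
fit("w5.png",Kw,T([.5163,-.0849,.2261],[.176,.9844])@C,.7)
fit("top0.png",Kt,Pt,.5); fit("t5.png",Kt,Pt,.5); fit("scene0.png",Ks,Ps,.5)
E
python3 tubfit.py
```

```text
w4.png [ 478.  -297.9  -22.7] -40.7
w5.png [ 476.6 -296.4  -32.1] -55.7
top0.png [ 474.8 -297.5  -16.8] -42.0
t5.png [ 474.8 -297.3  -19.7] -44.4
scene0.png [ 473.7 -297.8  -25.3] -20.0
```

Request:
{"op": "servo_tool", "data": {"commands": [{"gripper": 1, "travel": [-0.0108, -0.0457, 0], "rot": [0, 0, 0.031]}, {"gripper": 1, "travel": [-0.0108, -0.0457, 0], "rot": [0, 0, 0.031]}, {"gripper": 1, "travel": [-0.0108, -0.0457, 0], "rot": [0, 0, 0.031]}, {"gripper": 1, "travel": [-0.0108, -0.0457, 0], "rot": [0, 0, 0.031]}, {"gripper": 1, "travel": [-0.0106, -0.0457, 0], "rot": [0, 0, 0.031]}]}}

```text
clock: 39.67
eef_pos: [0.4747, -0.2979, 0.1654]
tool_rot: [-0.001, 0.01, 1.0, 0.001]
ft_force: [0.2, -0.1, -0.9]
grip_width: 0.0139
```

Request:
{"op": "servo_tool", "data": {"commands": [{"gripper": 1, "travel": [0, 0, -0.03], "rot": [0, 0, 0]}, {"gripper": 1, "travel": [0, 0, -0.02], "rot": [0, 0, 0]}, {"gripper": 1, "travel": [0, 0, 0], "rot": [0, 0, 0]}, {"gripper": 1, "travel": [0, 0, 0], "rot": [0, 0, 0]}, {"gripper": 1, "travel": [0, 0, 0], "rot": [0, 0, 0]}]}}

```text
clock: 40.3
eef_pos: [0.4766, -0.2971, 0.1177]
tool_rot: [0.001, 0.011, 1.0, -0.0]
ft_force: [-0.0, -0.6, -0.4]
grip_width: 0.0137
```

```bash
python3 - <<'E'
from h import *
st()
im,K,P=grab("scene","s7.png")
for t in ("lid_handle","lid"):
    for d in eyes.mark_of("scene",t)[:2]: p=w(P,d["centre"]);print("scene",t,round(d["conf"],2),p)
im,K,P=grab("top")
for t in ("lid_handle","lid"):
    for d in eyes.mark_of("top",t)[:2]: p=w(P,d["centre"]);print("top",t,round(d["conf"],2),p)
st()
E
```

```text
t 40.3 tcp [ 0.4766 -0.2971  0.1177] yaxis [ 0.0214  0.9998 -0.0007] z [ 0.0013 -0.0007 -1.    ] F [-0.0105 -0.6296 -0.4326] w 0.0137 j [ 0.5213  0.4436 -0.0146  1.8799  0.0086  0.8166  2.0516]
scene lid_handle 0.92 [ 0.2767 -0.5228  0.0487]
scene lid_handle 0.66 [ 0.4739 -0.2946  0.1392]
scene lid 0.92 [ 0.4716 -0.2972  0.095 ]
scene lid 0.77 [ 0.2743 -0.526  -0.0024]
top lid_handle 0.8 [ 0.4751 -0.2995  0.1381]
top lid_handle 0.62 [ 0.2763 -0.5243  0.0508]
top lid 0.71 [ 0.4699 -0.2952  0.087 ]
top lid 0.6 [ 0.274  -0.525   0.0003]
t 40.6 tcp [ 0.4761 -0.297   0.1172] yaxis [ 0.0217  0.9998 -0.0003] z [ 0.0006 -0.0003 -1.    ] F [-0.262  -0.0341 -0.8332] w 0.0138 j [ 0.5216  0.4439 -0.0146  1.8806  0.0086  0.8164  2.0517]
```

Request:
{"op": "servo_tool", "data": {"commands": [{"gripper": 1, "travel": [0, 0, -0.01], "rot": [0, 0, 0]}, {"gripper": 1, "travel": [0, 0, -0.004], "rot": [0, 0, 0]}, {"gripper": 1, "travel": [0, 0, 0], "rot": [0, 0, 0]}]}}

```text
clock: 40.98
eef_pos: [0.4753, -0.2966, 0.102]
tool_rot: [-0.001, 0.011, 1.0, 0.0]
ft_force: [-0.3, -0.2, -0.5]
grip_width: 0.0137
```

Request:
{"op": "servo_tool", "data": {"commands": [{"gripper": 1, "travel": [0, 0, -0.003], "rot": [0, 0, 0]}, {"gripper": 1, "travel": [0, 0, 0], "rot": [0, 0, 0]}]}}

```text
clock: 41.22
eef_pos: [0.4758, -0.2969, 0.0997]
tool_rot: [-0.0, 0.011, 1.0, 0.0]
ft_force: [-0.5, 0.1, -0.2]
grip_width: 0.0134
```

Request:
{"op": "servo_tool", "data": {"commands": [{"gripper": 1, "travel": [0, 0, -0.003], "rot": [0, 0, 0]}, {"gripper": 1, "travel": [0, 0, 0], "rot": [0, 0, 0]}]}}

```text
clock: 41.48
eef_pos: [0.4759, -0.2969, 0.0967]
tool_rot: [0.0, 0.011, 1.0, 0.0]
ft_force: [0.4, -0.4, -1.5]
grip_width: 0.0137
```

Request:
{"op": "servo_tool", "data": {"commands": [{"gripper": 1, "travel": [0, 0, -0.002], "rot": [0, 0, 0]}, {"gripper": 1, "travel": [0, 0, 0], "rot": [0, 0, 0]}]}}

```text
clock: 41.72
eef_pos: [0.4765, -0.2971, 0.0952]
tool_rot: [0.001, 0.011, 1.0, -0.0]
ft_force: [1.6, -0.4, 0.3]
grip_width: 0.0136
```

Request:
{"op": "servo_tool", "data": {"commands": [{"gripper": 1, "travel": [0, 0, -0.003], "rot": [0, 0, 0]}, {"gripper": 1, "travel": [0, 0, 0], "rot": [0, 0, 0]}]}}

```text
clock: 41.98
eef_pos: [0.4775, -0.2974, 0.0935]
tool_rot: [0.001, 0.011, 1.0, -0.001]
ft_force: [0.6, 0.7, 9.9]
grip_width: 0.0138
```

Request:
{"op": "servo_tool", "data": {"commands": [{"gripper": 1, "travel": [0, 0, -0.003], "rot": [0, 0, 0]}, {"gripper": 1, "travel": [0, 0, 0], "rot": [0, 0, 0]}]}}

```text
clock: 42.22
eef_pos: [0.4774, -0.2978, 0.0907]
tool_rot: [0.002, 0.011, 1.0, -0.001]
ft_force: [-0.7, 0.3, 9.9]
grip_width: 0.0136
```

Request:
{"op": "servo_tool", "data": {"commands": [{"gripper": 1, "travel": [0, 0, -0.003], "rot": [0, 0, 0]}, {"gripper": 1, "travel": [0, 0, 0], "rot": [0, 0, 0]}]}}

```text
clock: 42.48
eef_pos: [0.4767, -0.2977, 0.0865]
tool_rot: [0.001, 0.011, 1.0, -0.001]
ft_force: [1.2, -1.9, 2.1]
grip_width: 0.0137
```

Request:
{"op": "servo_tool", "data": {"commands": [{"gripper": 1, "travel": [0, 0, -0.003], "rot": [0, 0, 0]}, {"gripper": 1, "travel": [0, 0, 0], "rot": [0, 0, 0]}]}}

```text
clock: 42.72
eef_pos: [0.4766, -0.2971, 0.0824]
tool_rot: [0.001, 0.011, 1.0, -0.0]
ft_force: [4.3, -1.8, -3.3]
grip_width: 0.0139
```

Request:
{"op": "servo_tool", "data": {"commands": [{"gripper": 1, "travel": [0, 0, -0.003], "rot": [0, 0, 0]}, {"gripper": 1, "travel": [0, 0, 0], "rot": [0, 0, 0]}]}}

```text
clock: 42.98
eef_pos: [0.4769, -0.2969, 0.081]
tool_rot: [0.001, 0.011, 1.0, -0.0]
ft_force: [2.5, 0.1, 8.3]
grip_width: 0.0136
```

Request:
{"op": "servo_tool", "data": {"commands": [{"gripper": 1, "travel": [0, 0, -0.002], "rot": [0, 0, 0]}, {"gripper": 1, "travel": [0, 0, 0], "rot": [0, 0, 0]}]}}

```text
clock: 43.22
eef_pos: [0.4769, -0.2969, 0.0809]
tool_rot: [0.001, 0.011, 1.0, -0.0]
ft_force: [-3.0, 4.2, 24.0]
grip_width: 0.0139
```

```bash
python3 - <<'E'
from h import *
s=st(); print(s["moment"])
im,K,P=grab("scene","s8.png")
for t in ("lid_handle","lid"):
    for d in eyes.mark_of("scene",t)[:2]: p=w(P,d["centre"]);print("scene",t,round(d["conf"],2),p)
E
```

```text
t 43.23 tcp [ 0.4769 -0.2969  0.0809] yaxis [ 0.0213  0.9998 -0.0004] z [ 0.0017 -0.0004 -1.    ] F [-2.9899  4.207  23.9553] w 0.0139 j [ 0.5213  0.4981 -0.015   1.8985  0.01    0.7434  2.0502]
[ 0.8614  0.7178 -0.0367]
scene lid_handle 0.73 [ 0.4762 -0.295   0.1031]
scene lid_handle 0.58 [ 0.2737 -0.5213  0.0489]
scene lid 0.81 [ 0.4742 -0.2931  0.055 ]
scene lid 0.75 [ 0.2729 -0.5261 -0.0027]
```

Request:
{"op": "servo_tool", "data": {"commands": [{"gripper": 1, "travel": [0, 0, 0.002], "rot": [0, 0, 0]}, {"gripper": 0.6, "travel": [0, 0, 0], "rot": [0, 0, 0]}, {"gripper": 0.6, "travel": [0, 0, 0], "rot": [0, 0, 0]}, {"gripper": 0.6, "travel": [0, 0, 0], "rot": [0, 0, 0]}, {"gripper": 0.6, "travel": [0, 0, 0.03], "rot": [0, 0, 0]}]}}

```text
clock: 44.0
eef_pos: [0.4733, -0.2956, 0.1074]
tool_rot: [-0.003, 0.011, 1.0, 0.002]
ft_force: [-0.7, 0.0, -0.2]
grip_width: 0.0363
```

Request:
{"op": "servo_tool", "data": {"commands": [{"gripper": 0.6, "travel": [0, 0.03, 0.06], "rot": [0, 0, 0]}, {"gripper": 0.6, "travel": [0, 0.055, 0.06], "rot": [0, 0, 0]}, {"gripper": 0.6, "travel": [0, 0.06, 0.06], "rot": [0, 0, 0]}, {"gripper": 0.6, "travel": [0, 0.06, 0.06], "rot": [0, 0, 0]}, {"gripper": 0.6, "travel": [0, 0.06, 0.04], "rot": [0, 0, 0]}]}}

```text
clock: 44.62
eef_pos: [0.4756, -0.0856, 0.3366]
tool_rot: [0.0, 0.012, 1.0, -0.0]
ft_force: [0.7, 0.6, 0.0]
grip_width: 0.0367
```

```bash
python3 - <<'E'
from m import *
st()
for n,f in (("scene","s9.png"),("top","t9.png")):
  im,K,P=grab(n,f)
  for t in ("lid_handle","lid","door_handle"):
    for d in eyes.mark_of(n,t)[:2]: p=w(P,d["centre"]);print(n,t,round(d["conf"],2),p)
  if n=="top": t9=im
  else: s9=im
o=np.zeros((600,790,3),np.uint8); o[:300,:390]=cv2.resize(s9[130:230,200:330],(390,300),interpolation=cv2.INTER_CUBIC); o[:300,395:785]=cv2.resize(t9[180:280,300:430],(390,300),interpolation=cv2.INTER_CUBIC)
o[305:595,:388]=cv2.resize(s9,(388,290)); o[305:595,395:783]=cv2.resize(t9,(388,290)); cv2.imwrite("pics/c10.png",o[...,::-1])
E
```

```text
t 44.62 tcp [ 0.4756 -0.0856  0.3366] yaxis [ 0.0231  0.9997 -0.0006] z [ 0.001  -0.0006 -1.    ] F [0.7329 0.6035 0.0411] w 0.0367 j [ 0.2507  0.0757 -0.1363  1.8209  0.0114  1.2447  1.6588]
scene lid_handle 0.9 [ 0.275  -0.5217  0.05  ]
scene lid_handle 0.84 [ 0.4767 -0.2944  0.1049]
scene lid 0.69 [ 0.4717 -0.2948  0.0534]
scene lid 0.67 [ 0.2754 -0.5276 -0.0014]
scene door_handle 0.78 [0.4731 0.4285 0.2949]
top lid_handle 0.88 [ 0.4756 -0.2953  0.1002]
top lid_handle 0.79 [ 0.2809 -0.5252  0.0504]
top lid 0.75 [ 0.4746 -0.2927  0.0526]
top lid 0.74 [ 0.2736 -0.5269 -0.0003]
top door_handle 0.65 [0.4719 0.4225 0.2943]
```

View pics/c10.png

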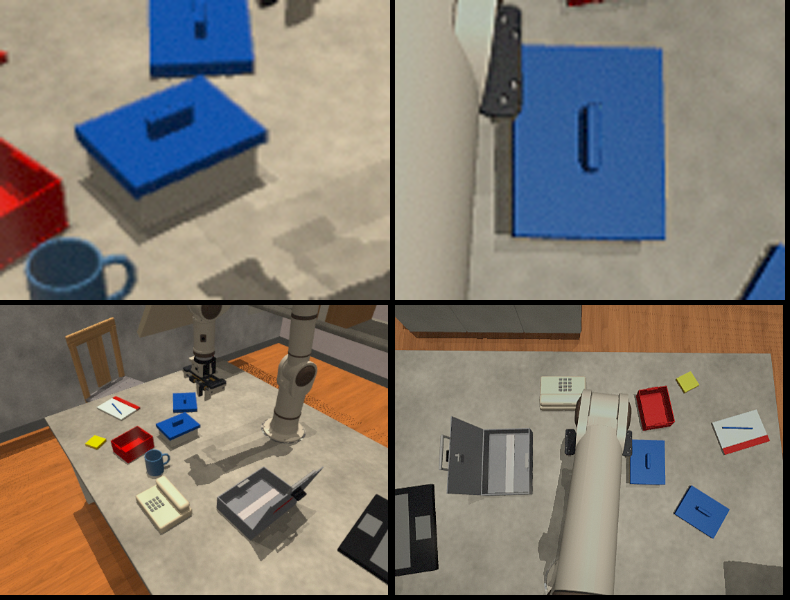

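The lid looks level (crop px 170,130 and 588,140). I'll press and measure both ends to be sure.

Request:
{"op": "servo_tool", "data": {"commands": [{"gripper": 1, "travel": [0, 0, 0], "rot": [0, 0, 0]}, {"gripper": 1, "travel": [0.025, -0.05, -0.04], "rot": [0, 0, 0]}, {"gripper": 1, "travel": [0.025, -0.05, -0.04], "rot": [0, 0, 0]}, {"gripper": 1, "travel": [0.02, -0.05, -0.04], "rot": [0, 0, 0]}, {"gripper": 1, "travel": [0, -0.05, -0.04], "rot": [0, 0, 0]}]}}

```text
clock: 45.65
eef_pos: [0.5411, -0.2741, 0.184]
tool_rot: [0.0, 0.01, 1.0, 0.0]
ft_force: [0.7, -0.3, 1.3]
grip_width: 0.0002
```

Request:
{"op": "servo_tool", "data": {"commands": [{"gripper": 1, "travel": [0, 0, -0.04], "rot": [0, 0, 0]}, {"gripper": 1, "travel": [0, 0, -0.03], "rot": [0, 0, 0]}, {"gripper": 1, "travel": [0, 0, 0], "rot": [0, 0, 0]}, {"gripper": 1, "travel": [0, 0, 0], "rot": [0, 0, 0]}]}}

```text
clock: 46.15
eef_pos: [0.5405, -0.2732, 0.1167]
tool_rot: [0.0, 0.011, 1.0, -0.0]
ft_force: [1.2, -0.9, 0.8]
grip_width: 0.0007
```

Request:
{"op": "servo_tool", "data": {"commands": [{"gripper": 1, "travel": [0.007, -0.025, 0], "rot": [0, 0, 0]}, {"gripper": 1, "travel": [0, 0, -0.025], "rot": [0, 0, 0]}, {"gripper": 1, "travel": [0, 0, -0.01], "rot": [0, 0, 0]}, {"gripper": 1, "travel": [0, 0, 0], "rot": [0, 0, 0]}]}}

```text
clock: 46.65
eef_pos: [0.547, -0.2972, 0.0811]
tool_rot: [-0.0, 0.011, 1.0, 0.0]
ft_force: [0.7, -0.6, 0.2]
grip_width: 0.0003
```

Request:
{"op": "servo_tool", "data": {"commands": [{"gripper": 1, "travel": [0, 0, -0.003], "rot": [0, 0, 0]}, {"gripper": 1, "travel": [0, 0, 0], "rot": [0, 0, 0]}]}}

```text
clock: 46.9
eef_pos: [0.5474, -0.2976, 0.0784]
tool_rot: [0.0, 0.011, 1.0, -0.0]
ft_force: [-0.3, -0.7, -0.2]
grip_width: 0.0004
```

Request:
{"op": "servo_tool", "data": {"commands": [{"gripper": 1, "travel": [0, 0, -0.003], "rot": [0, 0, 0]}, {"gripper": 1, "travel": [0, 0, 0], "rot": [0, 0, 0]}]}}

```text
clock: 47.15
eef_pos: [0.5475, -0.2978, 0.0754]
tool_rot: [0.001, 0.011, 1.0, -0.0]
ft_force: [-0.6, -0.3, 2.3]
grip_width: 0.0006
```

Request:
{"op": "servo_tool", "data": {"commands": [{"gripper": 1, "travel": [0, 0, -0.002], "rot": [0, 0, 0]}, {"gripper": 1, "travel": [0, 0, 0], "rot": [0, 0, 0]}]}}

```text
clock: 47.4
eef_pos: [0.5475, -0.2979, 0.0752]
tool_rot: [0.001, 0.011, 1.0, -0.0]
ft_force: [-4.5, 2.5, 16.2]
grip_width: 0.0003
```

Request:
{"op": "servo_tool", "data": {"commands": [{"gripper": 1, "travel": [0, 0, 0.052], "rot": [0, 0, 0]}, {"gripper": 1, "travel": [-0.045, 0, 0], "rot": [0, 0, 0]}, {"gripper": 1, "travel": [-0.05, 0.001, 0], "rot": [0, 0, 0]}, {"gripper": 1, "travel": [-0.045, 0.001, 0], "rot": [0, 0, 0]}, {"gripper": 1, "travel": [0, 0, -0.035], "rot": [0, 0, 0]}]}}

```text
clock: 48.02
eef_pos: [0.4049, -0.2976, 0.0916]
tool_rot: [0.001, 0.013, 1.0, -0.002]
ft_force: [1.5, 0.5, 0.1]
grip_width: 0.0003
```

Request:
{"op": "servo_tool", "data": {"commands": [{"gripper": 1, "travel": [0, 0, -0.011], "rot": [0, 0, 0]}, {"gripper": 1, "travel": [0, 0, 0], "rot": [0, 0, 0]}]}}

```text
clock: 48.28
eef_pos: [0.4069, -0.2952, 0.0782]
tool_rot: [-0.001, 0.011, 1.0, 0.001]
ft_force: [-0.0, -0.5, -0.3]
grip_width: 0.0003
```

Request:
{"op": "servo_tool", "data": {"commands": [{"gripper": 1, "travel": [0, 0, -0.003], "rot": [0, 0, 0]}, {"gripper": 1, "travel": [0, 0, 0], "rot": [0, 0, 0]}]}}

```text
clock: 48.52
eef_pos: [0.4077, -0.2958, 0.0762]
tool_rot: [0.0, 0.011, 1.0, -0.0]
ft_force: [-0.4, 0.0, -0.4]
grip_width: 0.0004
```

Request:
{"op": "servo_tool", "data": {"commands": [{"gripper": 1, "travel": [0, 0, -0.003], "rot": [0, 0, 0]}, {"gripper": 1, "travel": [0, 0, 0], "rot": [0, 0, 0]}]}}

```text
clock: 48.78
eef_pos: [0.4078, -0.296, 0.0752]
tool_rot: [0.001, 0.011, 1.0, -0.0]
ft_force: [-4.8, 2.8, 21.1]
grip_width: 0.0003
```

Both lid ends bottom out at TCP z = 0.075, so the lid is home all round. Next I shut the door.

Request:
{"op": "servo_tool", "data": {"commands": [{"gripper": 0.65, "travel": [0, 0, 0.05], "rot": [0, 0, 0]}, {"gripper": 0.65, "travel": [0, 0, 0.06], "rot": [0, 0, 0]}, {"gripper": 0.65, "travel": [0.005, 0.01, 0.06], "rot": [0, 0, 0]}, {"gripper": 0.65, "travel": [0.005, 0.03, 0.06], "rot": [0, 0, 0]}, {"gripper": 0.65, "travel": [0.005, 0.04, 0.055], "rot": [0, 0, 0]}]}}

```text
clock: 49.4
eef_pos: [0.4213, -0.221, 0.3516]
tool_rot: [0.001, 0.012, 1.0, -0.001]
ft_force: [1.1, 0.3, 0.5]
grip_width: 0.0322
```

Request:
{"op": "servo_tool", "data": {"commands": [{"gripper": 0.65, "travel": [0.005, 0.05, 0], "rot": [0, 0, 0.01]}, {"gripper": 0.65, "travel": [0.005, 0.05, 0], "rot": [0, 0, 0.01]}, {"gripper": 0.65, "travel": [0.005, 0.05, 0], "rot": [0, 0, 0.01]}, {"gripper": 0.65, "travel": [0.005, 0.05, 0], "rot": [0, 0, 0.01]}, {"gripper": 0.65, "travel": [0.005, 0.05, 0], "rot": [0, 0, 0.01]}]}}

```text
clock: 50.02
eef_pos: [0.4461, 0.0305, 0.3495]
tool_rot: [0.001, -0.014, 1.0, -0.0]
ft_force: [0.7, -0.8, 0.7]
grip_width: 0.0323
```

Request:
{"op": "servo_tool", "data": {"commands": [{"gripper": 0.65, "travel": [0.005, 0.05, 0], "rot": [0, 0, 0.01]}, {"gripper": 0.65, "travel": [0.005, 0.05, 0], "rot": [0, 0, 0]}, {"gripper": 0.65, "travel": [0.005, 0.05, 0], "rot": [0, 0, 0]}, {"gripper": 0.65, "travel": [0.005, 0.05, 0], "rot": [0, 0, 0]}, {"gripper": 0.65, "travel": [0.005, 0.05, 0], "rot": [0, 0, 0]}]}}

```text
clock: 50.65
eef_pos: [0.4713, 0.2803, 0.3494]
tool_rot: [0.0, -0.019, 1.0, 0.0]
ft_force: [0.7, -0.9, -0.8]
grip_width: 0.0319
```

Request:
{"op": "servo_tool", "data": {"commands": [{"gripper": 0.65, "travel": [0, 0, 0], "rot": [0, 0, 0]}, {"gripper": 0.65, "travel": [0, 0, 0], "rot": [0, 0, 0]}]}}

```text
clock: 50.9
eef_pos: [0.4711, 0.2783, 0.3488]
tool_rot: [-0.0, -0.019, 1.0, -0.0]
ft_force: [0.7, -0.3, 0.3]
grip_width: 0.0321
```

Request:
{"op": "servo_tool", "data": {"commands": [{"gripper": 0.65, "travel": [0.001, 0.05, 0], "rot": [0, 0, 0.01]}, {"gripper": 0.65, "travel": [0.001, 0.05, 0], "rot": [0, 0, 0.01]}, {"gripper": 0.65, "travel": [0.001, 0.049, 0], "rot": [0, 0, 0]}, {"gripper": 0.65, "travel": [0, 0, -0.02], "rot": [0, 0, 0]}, {"gripper": 0.65, "travel": [0, 0, 0], "rot": [0, 0, 0]}]}}

```text
clock: 51.52
eef_pos: [0.4744, 0.4256, 0.3272]
tool_rot: [-0.001, -0.028, 1.0, -0.002]
ft_force: [0.1, -1.1, -0.3]
grip_width: 0.032
```

```bash
python3 - <<'E'
from m import *
st()
for n in ("wrist","scene"):
  im,K,P=grab(n,"x_"+n+".png")
  for d in eyes.mark_of(n,"door_handle")[:2]: p=w(P,d["centre"]);print(n,round(d["conf"],2),p,pix(K,P,p))
st()
E
```

```text
t 51.52 tcp [0.4744 0.4256 0.3272] yaxis [-0.0566  0.9984 -0.0034] z [-0.002  -0.0035 -1.    ] F [ 0.0609 -1.1179 -0.2848] w 0.032 j [-0.3516  0.4329 -0.5948  1.4522  0.2448  1.3349  0.6659]
wrist 0.71 [0.4725 0.4262 0.2932] [278.4909 235.2608]
scene 0.88 [0.4732 0.4308 0.2963] [438.1316 252.7642]
t 51.73 tcp [0.4753 0.4267 0.3301] yaxis [-0.0559  0.9984  0.0001] z [ 0.0016  0.0002 -1.    ] F [ 0.4078 -1.005  -0.9866] w 0.0324 j [-0.3507  0.4304 -0.596   1.4493  0.2444  1.335   0.6656]
```

View pics/x_wrist.png

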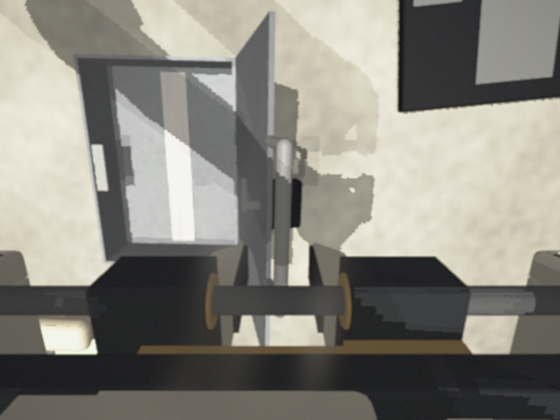

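The rod (px 283) lies between the fingers. Next I pinch it and carry it back along the arc.

Request:
{"op": "servo_tool", "data": {"commands": [{"gripper": 0.65, "travel": [0, 0.001, -0.03], "rot": [0, 0, 0]}, {"gripper": 0.65, "travel": [0, 0, -0.019], "rot": [0, 0, 0]}, {"gripper": 0.65, "travel": [0, 0, 0], "rot": [0, 0, 0]}, {"gripper": 1, "travel": [0, 0, 0], "rot": [0, 0, 0]}, {"gripper": 1, "travel": [0, 0, 0], "rot": [0, 0, 0]}]}}

```text
clock: 52.35
eef_pos: [0.4746, 0.4294, 0.2812]
tool_rot: [0.001, -0.029, 1.0, 0.001]
ft_force: [0.6, 0.9, 0.2]
grip_width: 0.0164
```

Request:
{"op": "servo_tool", "data": {"commands": [{"gripper": 1, "travel": [0, 0, 0], "rot": [0, 0, 0]}, {"gripper": 1, "travel": [0, 0, 0], "rot": [0, 0, 0]}, {"gripper": 1, "travel": [0, -0.0224, 0.0041], "rot": [0, 0, 0]}, {"gripper": 1, "travel": [0.001, -0.0227, 0.0018], "rot": [0, 0, 0]}, {"gripper": 1, "travel": [0, -0.0228, -0.0005], "rot": [0, 0, 0]}]}}

```text
clock: 52.98
eef_pos: [0.4765, 0.3635, 0.2878]
tool_rot: [0.002, -0.03, 1.0, 0.003]
ft_force: [3.3, 4.0, 3.8]
grip_width: 0.0085
```

Request:
{"op": "servo_tool", "data": {"commands": [{"gripper": 1, "travel": [0.001, -0.0226, -0.0027], "rot": [0, 0, 0]}, {"gripper": 1, "travel": [0.001, -0.0222, -0.005], "rot": [0, 0, 0]}, {"gripper": 1, "travel": [0.001, -0.0216, -0.0072], "rot": [0, 0, 0]}, {"gripper": 1, "travel": [0.001, -0.0208, -0.0093], "rot": [0, 0, 0]}, {"gripper": 1, "travel": [0, -0.0198, -0.0113], "rot": [0, 0, 0]}]}}

```text
clock: 53.6
eef_pos: [0.4805, 0.2531, 0.2522]
tool_rot: [0.002, -0.029, 1.0, -0.0]
ft_force: [0.5, -1.3, 8.1]
grip_width: 0.0092
```

```bash
python3 - <<'E'
from h import *
s=st(); p=s["eef_pos"]; print("angle",np.arctan2(p[2]+.0165-.0725,.372-p[1]),"r",np.hypot(p[2]+.0165-.0725,.372-p[1]))
E
```

```text
t 53.6 tcp [0.4805 0.2531 0.2522] yaxis [-0.0572  0.9984 -0.0003] z [ 0.0038 -0.0001 -1.    ] F [ 0.537 -1.276  8.1  ] w 0.0092 j [-0.0656  0.2971 -0.5657  1.7921  0.1795  1.1001  0.9352]
angle 1.0259703591153801 r 0.2294019805165544
```

Request:
{"op": "servo_tool", "data": {"commands": [{"gripper": 1, "travel": [0.001, -0.0185, -0.0133], "rot": [0, 0, 0]}, {"gripper": 1, "travel": [0, -0.0171, -0.015], "rot": [0, 0, 0]}, {"gripper": 1, "travel": [0.001, -0.0155, -0.0167], "rot": [0, 0, 0]}, {"gripper": 1, "travel": [0, -0.0138, -0.0181], "rot": [0, 0, 0]}, {"gripper": 1, "travel": [0.001, -0.0119, -0.0194], "rot": [0, 0, 0]}]}}

```text
clock: 54.22
eef_pos: [0.4833, 0.1734, 0.1678]
tool_rot: [0.001, -0.028, 1.0, -0.002]
ft_force: [-0.5, -7.4, 5.9]
grip_width: 0.0089
```

Request:
{"op": "servo_tool", "data": {"commands": [{"gripper": 1, "travel": [0, -0.0099, -0.0205], "rot": [0, 0, 0]}, {"gripper": 1, "travel": [0, -0.0078, -0.0214], "rot": [0, 0, 0]}, {"gripper": 1, "travel": [0, -0.0056, -0.0221], "rot": [0, 0, 0]}, {"gripper": 1, "travel": [0, -0.0034, -0.0225], "rot": [0, 0, 0]}, {"gripper": 1, "travel": [0, -0.0011, -0.02], "rot": [0, 0, 0]}]}}

```text
clock: 54.85
eef_pos: [0.4842, 0.1437, 0.0604]
tool_rot: [0.001, -0.027, 1.0, -0.003]
ft_force: [4.5, -13.3, 1.3]
grip_width: 0.0088
```

Request:
{"op": "servo_tool", "data": {"commands": [{"gripper": 1, "travel": [0, 0, 0], "rot": [0, 0, 0]}, {"gripper": 1, "travel": [0, 0, -0.002], "rot": [0, 0, 0]}, {"gripper": 1, "travel": [0, 0, 0], "rot": [0, 0, 0]}]}}

```text
clock: 55.22
eef_pos: [0.4842, 0.1436, 0.0586]
tool_rot: [0.0, -0.027, 1.0, -0.003]
ft_force: [5.1, -12.8, -4.2]
grip_width: 0.0088
```

Request:
{"op": "servo_tool", "data": {"commands": [{"gripper": 1, "travel": [0, 0.002, -0.003], "rot": [0, 0, 0]}, {"gripper": 1, "travel": [0, 0, 0], "rot": [0, 0, 0]}]}}

```text
clock: 55.48
eef_pos: [0.4842, 0.1436, 0.0554]
tool_rot: [0.0, -0.026, 1.0, -0.004]
ft_force: [6.3, -16.2, -2.1]
grip_width: 0.009
```

Request:
{"op": "servo_tool", "data": {"commands": [{"gripper": 1, "travel": [0, 0, -0.003], "rot": [0, 0, 0]}, {"gripper": 1, "travel": [0, 0, 0], "rot": [0, 0, 0]}]}}

```text
clock: 55.72
eef_pos: [0.4843, 0.1436, 0.0541]
tool_rot: [0.0, -0.026, 1.0, -0.005]
ft_force: [-0.2, -18.6, 15.7]
grip_width: 0.0087
```

Request:
{"op": "servo_tool", "data": {"commands": [{"gripper": 0.7, "travel": [0, -0.003, 0.002], "rot": [0, 0, 0]}, {"gripper": 0.7, "travel": [0, 0, 0], "rot": [0, 0, 0]}, {"gripper": 0.7, "travel": [0, 0, 0.03], "rot": [0, 0, 0]}, {"gripper": 0.7, "travel": [0, 0, 0.05], "rot": [0, 0, 0]}, {"gripper": 0.7, "travel": [0, 0, 0.04], "rot": [0, 0, 0]}]}}

```text
clock: 56.35
eef_pos: [0.482, 0.1499, 0.1764]
tool_rot: [0.0, -0.03, 1.0, 0.001]
ft_force: [0.5, -0.7, 0.9]
grip_width: 0.0275
```

Request:
{"op": "servo_tool", "data": {"commands": [{"gripper": 0.6, "travel": [0, 0, 0], "rot": [0, 0, -0.185]}, {"gripper": 0.6, "travel": [0, 0, 0], "rot": [0, 0, -0.185]}, {"gripper": 0.6, "travel": [0, 0, 0], "rot": [0, 0, -0.185]}, {"gripper": 0.6, "travel": [0, 0, 0], "rot": [0, 0, -0.185]}, {"gripper": 0.6, "travel": [0, 0, 0], "rot": [0, 0, -0.185]}]}}

```text
clock: 56.98
eef_pos: [0.4818, 0.1497, 0.1747]
tool_rot: [-0.0, 0.422, 0.907, 0.0]
ft_force: [0.1, 0.7, 0.7]
grip_width: 0.0367
```

Request:
{"op": "servo_tool", "data": {"commands": [{"gripper": 0.6, "travel": [0, 0, 0], "rot": [0, 0, -0.185]}, {"gripper": 0.6, "travel": [0, 0, 0], "rot": [0, 0, -0.185]}, {"gripper": 0.6, "travel": [0, 0, 0], "rot": [0, 0, -0.185]}, {"gripper": 0.6, "travel": [0, 0, 0], "rot": [0, 0, -0.185]}, {"gripper": 0.6, "travel": [0, 0, 0], "rot": [0, 0, -0.185]}]}}

```text
clock: 57.6
eef_pos: [0.4817, 0.1497, 0.1746]
tool_rot: [-0.0, 0.782, 0.623, 0.0]
ft_force: [-0.5, -0.4, -0.7]
grip_width: 0.037
```

Request:
{"op": "servo_tool", "data": {"commands": [{"gripper": 0.6, "travel": [0, 0, 0], "rot": [0, 0, -0.185]}, {"gripper": 0.6, "travel": [0, 0, 0], "rot": [0, 0, -0.185]}, {"gripper": 0.6, "travel": [0, 0, 0], "rot": [0, 0, -0.185]}, {"gripper": 0.6, "travel": [0, 0, 0], "rot": [0, 0, -0.185]}, {"gripper": 0.6, "travel": [0, 0, 0], "rot": [0, 0, -0.185]}]}}

```text
clock: 58.22
eef_pos: [0.4817, 0.1497, 0.1746]
tool_rot: [-0.0, 0.978, 0.209, -0.0]
ft_force: [-0.6, 0.9, 0.0]
grip_width: 0.0368
```

Request:
{"op": "servo_tool", "data": {"commands": [{"gripper": 0.6, "travel": [0, 0, 0], "rot": [0, 0, -0.185]}, {"gripper": 0.6, "travel": [0, 0, 0], "rot": [0, 0, -0.17]}, {"gripper": 0.6, "travel": [0, 0, 0], "rot": [0, 0, 0]}, {"gripper": 0.6, "travel": [0, 0, 0], "rot": [0, 0, 0]}]}}

```text
clock: 58.72
eef_pos: [0.4819, 0.149, 0.1747]
tool_rot: [-0.0, 0.999, 0.037, -0.0]
ft_force: [-0.4, -0.0, -0.3]
grip_width: 0.0368
```

```bash
python3 - <<'E'
from h import *
st()
for n in ("wrist","scene","top"):
  im,K,P=grab(n,"y_%s.png"%n)
  for t in ("door_handle","latch_grip"):
    for d in eyes.mark_of(n,t)[:1]: p=w(P,d["centre"]);print(n,t,round(d["conf"],2),p)
  if n=="scene":
    cv2.imwrite("pics/y_crop.png",cv2.resize(im[200:360,280:480],(780,600),interpolation=cv2.INTER_CUBIC)[...,::-1])
st()
E
```

```text
t 58.73 tcp [0.4819 0.149  0.1747] yaxis [ 0.0742 -0.9972 -0.0002] z [-0.0002  0.0002 -1.    ] F [-0.3826 -0.0392 -0.3106] w 0.0368 j [-0.3617  0.2739  0.0102  1.974  -0.0039  0.8938 -1.846 ]
wrist door_handle 0.63 [0.4829 0.1432 0.0768]
wrist latch_grip 0.74 [0.4768 0.2126 0.093 ]
scene door_handle 0.32 [ 0.4758 -0.298  -0.    ]
scene latch_grip 0.53 [0.4808 0.2123 0.0948]
top door_handle 0.58 [0.4806 0.1412 0.0747]
top latch_grip 0.55 [0.4762 0.3702 0.0732]
t 59.17 tcp [0.4822 0.1483 0.1749] yaxis [ 0.0699 -0.9976 -0.    ] z [ 0.  0. -1.] F [0.1829 0.4758 0.1632] w 0.0366 j [-0.3613  0.2737  0.0113  1.9739 -0.0039  0.894  -1.8488]
```

View pics/y_crop.png

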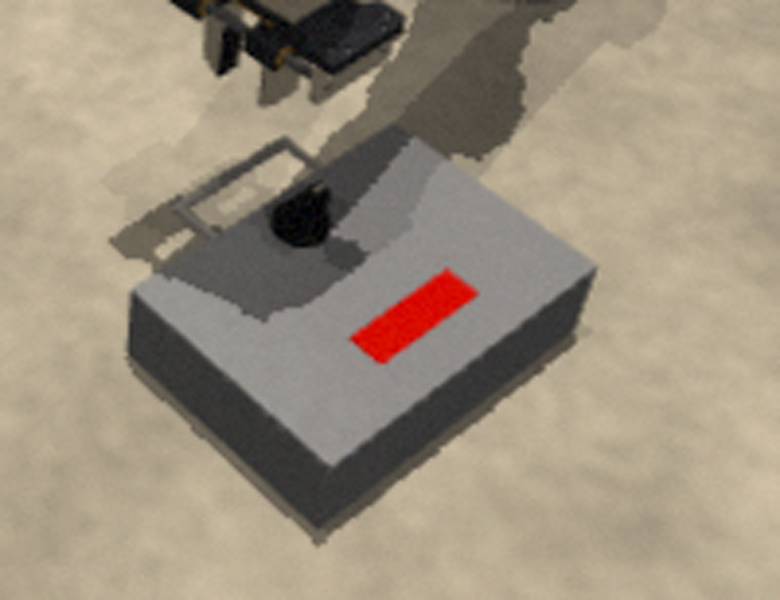

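Request:
{"op": "servo_tool", "data": {"commands": [{"gripper": 0.6, "travel": [-0.001, 0.033, 0], "rot": [0, 0, -0.03]}, {"gripper": 0.6, "travel": [-0.001, 0.0325, -0.03], "rot": [0, 0, 0]}, {"gripper": 0.6, "travel": [0, 0, -0.04], "rot": [0, 0, 0]}, {"gripper": 0.6, "travel": [0, 0, -0.018], "rot": [0, 0, 0]}, {"gripper": 0.6, "travel": [0, 0, 0], "rot": [0, 0, 0]}]}}

```text
clock: 59.8
eef_pos: [0.4789, 0.2133, 0.0854]
tool_rot: [0.001, 1.0, 0.02, -0.002]
ft_force: [0.5, -0.2, -0.1]
grip_width: 0.0368
```

Request:
{"op": "servo_tool", "data": {"commands": [{"gripper": 1, "travel": [0, 0, 0], "rot": [0, 0, 0]}, {"gripper": 1, "travel": [0, 0, 0], "rot": [0, 0, 0]}, {"gripper": 1, "travel": [0, 0, 0], "rot": [0, 0, 0]}, {"gripper": 1, "travel": [0, 0, -0.002], "rot": [0, 0, 0]}, {"gripper": 1, "travel": [0, 0, 0], "rot": [0, 0, 0]}]}}

```text
clock: 60.42
eef_pos: [0.4812, 0.2135, 0.0877]
tool_rot: [-0.0, 1.0, 0.019, 0.001]
ft_force: [-5.8, -5.2, 21.5]
grip_width: 0.014
```

Request:
{"op": "servo_tool", "data": {"commands": [{"gripper": 1, "travel": [0, 0, 0.001], "rot": [0, 0, 0.15]}, {"gripper": 1, "travel": [0, 0, 0], "rot": [0, 0, 0.17]}, {"gripper": 1, "travel": [0, 0, 0], "rot": [0, 0, 0.17]}, {"gripper": 1, "travel": [0, 0, 0], "rot": [0, 0, 0.17]}, {"gripper": 1, "travel": [0, 0, 0], "rot": [0, 0, 0.17]}]}}

```text
clock: 61.05
eef_pos: [0.4806, 0.2145, 0.0878]
tool_rot: [-0.0, 0.906, 0.424, 0.001]
ft_force: [-4.7, -1.0, 12.9]
grip_width: 0.0134
```

Request:
{"op": "servo_tool", "data": {"commands": [{"gripper": 1, "travel": [0, 0, 0], "rot": [0, 0, 0.17]}, {"gripper": 1, "travel": [0, 0, 0], "rot": [0, 0, 0.17]}, {"gripper": 1, "travel": [0, 0, 0], "rot": [0, 0, 0.17]}, {"gripper": 1, "travel": [0, 0, 0], "rot": [0, 0, 0.17]}, {"gripper": 1, "travel": [0, 0, 0], "rot": [0, 0, 0.06]}]}}

```text
clock: 61.68
eef_pos: [0.4795, 0.215, 0.0878]
tool_rot: [-0.0, 0.692, 0.722, 0.0]
ft_force: [-6.0, 0.0, 17.2]
grip_width: 0.0137
```

Request:
{"op": "servo_tool", "data": {"commands": [{"gripper": 1, "travel": [0, 0, 0], "rot": [0, 0, 0.02]}, {"gripper": 1, "travel": [0, 0, 0], "rot": [0, 0, 0]}, {"gripper": 1, "travel": [0, 0, 0], "rot": [0, 0, 0]}]}}

```text
clock: 62.05
eef_pos: [0.4795, 0.2149, 0.0878]
tool_rot: [-0.0, 0.686, 0.727, 0.0]
ft_force: [-7.2, 0.0, 16.1]
grip_width: 0.0136
```

```bash
python3 - <<'E'
from h import *
s=st(); print(s["moment"])
E
```

```text
t 62.05 tcp [0.4795 0.2149 0.0878] yaxis [ 0.9983  0.0583 -0.0001] z [-0.0002  0.0007 -1.    ] F [-7.2181  0.0373 16.0746] w 0.0136 j [-0.1541  0.4666 -0.3893  1.9724  0.2524  0.749  -0.6336]
[-0.1338  1.6711 -0.4348]
```

Request:
{"op": "servo_tool", "data": {"commands": [{"gripper": 1, "travel": [0, 0, 0.003], "rot": [0, 0, -0.01]}, {"gripper": 1, "travel": [0, 0, 0.002], "rot": [0, 0, 0]}, {"gripper": 1, "travel": [0, 0, 0], "rot": [0, 0, 0]}]}}

```text
clock: 62.42
eef_pos: [0.4794, 0.2151, 0.0904]
tool_rot: [-0.001, 0.689, 0.724, 0.0]
ft_force: [-2.1, 5.3, -5.1]
grip_width: 0.0137
```

Request:
{"op": "servo_tool", "data": {"commands": [{"gripper": 1, "travel": [0, 0, -0.004], "rot": [0, 0, 0]}, {"gripper": 0.6, "travel": [0, 0, 0], "rot": [0, 0, 0]}, {"gripper": 0.6, "travel": [0, 0, 0], "rot": [0, 0, 0]}, {"gripper": 0.6, "travel": [0, 0, 0], "rot": [0, 0, 0]}, {"gripper": 0.6, "travel": [0, 0, 0.04], "rot": [0, 0, 0]}]}}

```text
clock: 63.05
eef_pos: [0.478, 0.2123, 0.1247]
tool_rot: [-0.001, 0.69, 0.724, -0.003]
ft_force: [0.4, -0.5, 0.9]
grip_width: 0.0368
```

Request:
{"op": "servo_tool", "data": {"commands": [{"gripper": 0.6, "travel": [0, 0, 0.06], "rot": [0, 0, 0]}, {"gripper": 0.6, "travel": [0, 0, 0.06], "rot": [0, 0, 0]}, {"gripper": 0.6, "travel": [0, -0.03, 0.04], "rot": [0, 0, 0]}, {"gripper": 0.6, "travel": [0, 0, 0], "rot": [0, 0, 0]}, {"gripper": 0.6, "travel": [0, 0, 0], "rot": [0, 0, 0]}]}}

```text
clock: 63.68
eef_pos: [0.4798, 0.1836, 0.2862]
tool_rot: [-0.0, 0.69, 0.724, -0.0]
ft_force: [-0.2, -0.8, -0.7]
grip_width: 0.037
```

```bash
python3 - <<'E'
from h import *
st(); I={}
for n in ("wrist","scene","top"):
  im,K,P=grab(n); I[n]=im
  for t in ("door_handle","latch_grip","lid","lid_handle","mug","phone"):
    for d in eyes.mark_of(n,t)[:2]: p=w(P,d["centre"]);print(n,t,round(d["conf"],2),p)
o=np.zeros((600,800,3),np.uint8)
o[:300,:400]=cv2.resize(I["wrist"],(400,300)); o[:300,400:]=cv2.resize(I["scene"],(400,300)); o[300:,:400]=cv2.resize(I["top"],(400,300)); o[300:,400:]=cv2.resize(I["scene"][150:330,180:420],(400,300),interpolation=cv2.INTER_CUBIC)
cv2.imwrite("pics/z.png",o[...,::-1])
E
```

```text
t 63.67 tcp [0.4798 0.1836 0.2862] yaxis [ 0.9988  0.0485 -0.0006] z [-0.0006 -0.0003 -1.    ] F [-0.2314 -0.7605 -0.7452] w 0.037 j [-0.0302  0.1933 -0.4409  1.8169  0.0898  1.1516 -0.4522]
wrist door_handle 0.76 [0.4823 0.1433 0.0763]
wrist latch_grip 0.63 [0.4761 0.2079 0.0968]
wrist lid 0.53 [0.4832 0.1455 0.0757]
wrist mug 0.75 [0.4851 0.1415 0.077 ]
wrist phone 0.78 [ 0.7866  0.0579 -0.0034]
scene door_handle 0.62 [0.4831 0.1472 0.0791]
scene door_handle 0.19 [ 0.4734 -0.2908  0.0558]
scene latch_grip 0.56 [0.4837 0.2146 0.0982]
scene latch_grip 0.38 [0.7844 0.0574 0.0019]
scene lid 0.96 [ 0.4692 -0.2963  0.0571]
scene lid 0.94 [ 0.2766 -0.5274 -0.0007]
scene lid_handle 0.64 [ 0.476  -0.295   0.1048]
scene lid_handle 0.55 [ 0.2766 -0.5251  0.0502]
scene mug 0.75 [ 0.7022 -0.1502  0.0012]
scene phone 0.93 [0.7856 0.0542 0.0008]
scene phone 0.63 [0.4752 0.3728 0.0768]
top door_handle 0.63 [0.4822 0.1364 0.0753]
top latch_grip 0.59 [0.4789 0.2195 0.0925]
top lid 0.84 [ 0.4737 -0.2957  0.0544]
top lid 0.84 [ 0.2752 -0.5267 -0.0038]
top lid_handle 0.91 [ 0.4748 -0.2972  0.1035]
top lid_handle 0.77 [ 0.2778 -0.523   0.0509]
top mug 0.65 [ 0.7059 -0.1543 -0.001 ]
top phone 0.66 [0.785  0.0549 0.0029]
```

View pics/z.png

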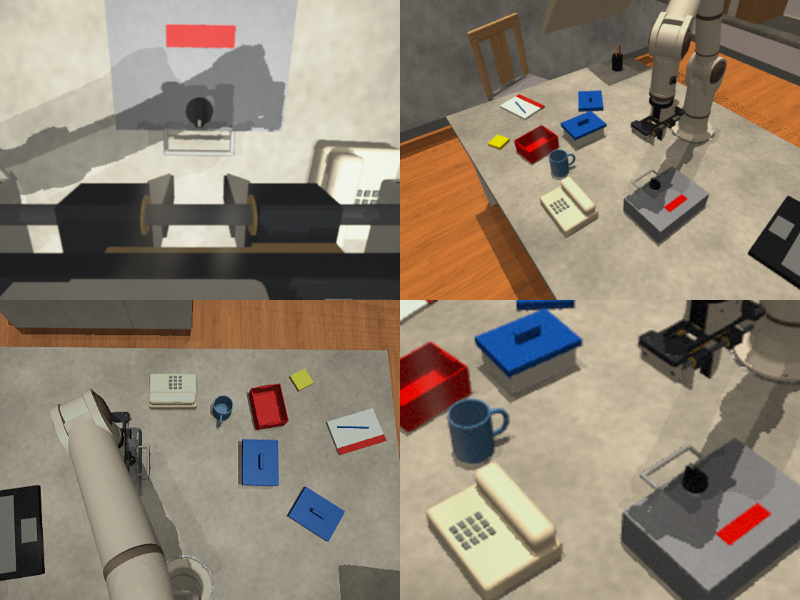

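The latch bar again lies across the door (wrist px 200,115), the door is flat and the lid is seated. As a last check I press the door's front edge to confirm it is fully down.

Request:
{"op": "servo_tool", "data": {"commands": [{"gripper": 1, "travel": [-0.03, 0.007, -0.03], "rot": [0, 0, 0]}, {"gripper": 1, "travel": [-0.03, 0.007, -0.05], "rot": [0, 0, 0]}, {"gripper": 1, "travel": [0, 0, -0.06], "rot": [0, 0, 0]}, {"gripper": 1, "travel": [0, 0, -0.045], "rot": [0, 0, 0]}, {"gripper": 1, "travel": [0, 0, -0.015], "rot": [0, 0, 0]}]}}

```text
clock: 65.35
eef_pos: [0.4184, 0.197, 0.0847]
tool_rot: [-0.001, 0.689, 0.724, -0.002]
ft_force: [0.1, 0.1, -0.1]
grip_width: 0.0006
```

Request:
{"op": "servo_tool", "data": {"commands": [{"gripper": 1, "travel": [0, 0, 0], "rot": [0, 0, 0]}, {"gripper": 1, "travel": [0, 0, -0.004], "rot": [0, 0, 0]}, {"gripper": 1, "travel": [0, 0, 0], "rot": [0, 0, 0]}]}}

```text
clock: 65.72
eef_pos: [0.4213, 0.1982, 0.0841]
tool_rot: [0.001, 0.69, 0.724, 0.001]
ft_force: [-0.4, 1.4, -0.4]
grip_width: 0.0004
```

Request:
{"op": "servo_tool", "data": {"commands": [{"gripper": 1, "travel": [0, 0, -0.003], "rot": [0, 0, 0]}, {"gripper": 1, "travel": [0, 0, 0], "rot": [0, 0, 0]}]}}

```text
clock: 65.97
eef_pos: [0.4203, 0.1978, 0.0801]
tool_rot: [0.0, 0.69, 0.724, 0.0]
ft_force: [0.4, -0.3, -0.4]
grip_width: 0.0004
```

Request:
{"op": "servo_tool", "data": {"commands": [{"gripper": 1, "travel": [0, 0, -0.003], "rot": [0, 0, 0]}, {"gripper": 1, "travel": [0, 0, 0], "rot": [0, 0, 0]}]}}

```text
clock: 66.22
eef_pos: [0.4203, 0.1979, 0.0768]
tool_rot: [-0.0, 0.69, 0.724, 0.0]
ft_force: [-0.2, 0.5, 0.1]
grip_width: 0.0002
```

Request:
{"op": "servo_tool", "data": {"commands": [{"gripper": 1, "travel": [0, 0, -0.002], "rot": [0, 0, 0]}, {"gripper": 1, "travel": [0, 0, 0], "rot": [0, 0, 0]}]}}

```text
clock: 66.47
eef_pos: [0.4204, 0.198, 0.0766]
tool_rot: [0.001, 0.689, 0.724, -0.0]
ft_force: [-5.7, -2.6, 22.6]
grip_width: 0.0
```

Request:
{"op": "servo_tool", "data": {"commands": [{"gripper": 1, "travel": [0, 0, -0.002], "rot": [0, 0, 0]}, {"gripper": 1, "travel": [0, 0, 0], "rot": [0, 0, 0]}]}}

```text
clock: 66.72
eef_pos: [0.4204, 0.1979, 0.0763]
tool_rot: [0.001, 0.689, 0.724, -0.0]
ft_force: [-12.5, -5.6, 44.7]
grip_width: 0.0002
```

Request:
{"op": "servo_tool", "data": {"commands": [{"gripper": 1, "travel": [0, 0, 0.04], "rot": [0, 0, 0]}, {"gripper": 1, "travel": [0, 0, 0.06], "rot": [0, 0, 0]}, {"gripper": 1, "travel": [0, 0, 0.06], "rot": [0, 0, 0]}, {"gripper": 1, "travel": [0, 0, 0], "rot": [0, 0, 0]}]}}

```text
clock: 67.22
eef_pos: [0.4232, 0.1995, 0.2376]
tool_rot: [0.002, 0.69, 0.724, 0.004]
ft_force: [-0.1, 0.6, -0.5]
grip_width: 0.0002
```

```bash
python3 -c "
from h import *
st(); print(env.sign_off())"
```

```text
t 67.22 tcp [0.4232 0.1995 0.2376] yaxis [0.9988 0.0488 0.0094] z [ 0.0093  0.0031 -1.    ] F [-0.1344  0.5785 -0.4837] w 0.0002 j [-0.0479  0.151  -0.4916  1.9846  0.0861  1.0158 -0.5306]
the job is handed in; nothing more can be done
None
```

The job is done and handed in at 67 s. I unlatched and opened the cabinet, and stood all three breakers it held in the white tub. I then pressed on the left-hand blue lid, shut the door and turned the latch back to its locked stop.

**Last checks:**
- **Lid:** both ends bottomed out at about 75 mm when pressed, which is the height for fully home. The cameras put the lid's origin at 53–57 mm against 53 mm expected.
- **Door:** its plate stopped the fingers at 76.6 mm, so it is fully down.
- **Latch:** it came up against its stop, and its bar again lies across the door. A light upward tug on the knob was inconclusive: the tool rose 2.6 mm at 5 N, possibly slip or recoil. I did not pull on the handle to test the lock.
- **Mug and telephone:** they were where they started, to within the cameras' few mm, and I left the red tub and the other lid alone.

While checking the door, the closed fingertips pressed with 44.7 N for a moment. The 40 N limit is stated for the arm and the gripper's body, so I don't think it counts. It was well under the 120 N wrist limit.

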